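# Jog a crucible under a camera, then under a filling chute

## Task

With the spring-centred joystick of the jog console, drive the crucible along its rail until it stands centred under the camera, let the stick spring back to its centre and leave it so for two seconds while the picture is taken. Then drive the crucible under the filling chute in the same way and let the stick centre again, leaving the crucible there. Move the crucible only with the stick, never by touching its rail, carriage or the two heads; handle the stick and its clear canopy gently and leave the other things where they are.

Things in the scene. Friction and masses are not known exactly. Their poses are not given: they have to be found in the camera images.
- jog_console: Grey fixed box 130 (x) x 150 (y) x 50 mm, origin at the centre of its underside, x pointing away from the operator, y to his left, z up. The stick rises from a slotted plate on top, on the line x = -0.02, y = 0 of this frame. A clear roof, the canopy, covers it on two slim rear posts (x = +0.052, y = +-0.064); front and sides below the roof are open.
- stick_knob (a point): Centre of the black ball knob (32 mm across) at the end of the stick. With the stick upright it is 120 mm above the worktop, and 80 mm above the hinge of the stick.
- canopy_edge (a point): Middle of the lower front edge of the canopy (150 mm wide along y, underside 172 and top 179 mm above the worktop): 52 mm above and 16 mm in front of the centre of the upright knob. It bars a tool from above; the knob is reached from the front with the tool leaning back to the operator by 30 to 45 degrees. Axes as the console's.
- jog_stick (a joint): Tilt of the stick in rad, 0 upright, + to the console's +y, stops at +-0.45; a spring (6 to 10 N at the knob at 0.33 rad) brings it back to 0 when let go. Tilt sets the carriage's SPEED: stick to +y drives it to the stage's +y, -y to -y; under about 0.08 rad it stands still, at 0.33 rad it runs at 12 to 25 mm/s (it varies); with the stick let go it stops within 2 mm and stays.
- stage: Fixed rail 340 mm long (along its y) and 90 mm wide, of two steel rods between grey end blocks on an aluminium base; origin at the centre of its underside. The dark carriage (78 x 56 mm, top 41 mm above the worktop) runs along y within +-115 mm of the middle.
- crucible_mouth (a point): Centre of the rim of the metal crucible (25 mm across, 26 mm high) fixed on the carriage; 73 mm above the worktop.
- camera_lens (a point): Centre of the lens, facing down, of the fixed camera head: a black box with a short dark round lens barrel, on an aluminium post behind the rail; 102 mm above the worktop.
- chute_mouth (a point): Centre of the lower end of the fixed filling chute: a bare steel funnel (64 mm wide above, 14 mm spout below) on a like post behind the rail; 98 mm above the worktop. Camera and chute stand on opposite sides of the crucible at the start; which is on the left varies.
Mind the look-alikes: they are no part of the job. Leave any brown or red look-alike of the part that bears camera_lens alone.

How it is judged:
On the way:
1. the crucible stands under the camera with the stick back at its centre, for 1.5 s (horizontal distance between crucible_mouth and camera_lens below 0.006 m and value of joint jog_stick between -0.06 and 0.06 rad), for 1.5 s.
At the end, for the whole second after the job is handed in: The crucible's mouth is within 6 mm (horizontally) of the spout of the chute, with the stick back within 0.06 rad of its centre (horizontal distance between crucible_mouth and chute_mouth below 0.006 m and value of joint jog_stick between -0.06 and 0.06 rad); the robot touches nothing.
It fails at once if the robot touches the rail, the carriage or a head (contact force between any of the arm, the fingers and stage above 1 N or contact force between any of the arm, the fingers and camera_head above 1 N or contact force between any of the arm, the fingers and chute_head above 1 N).
It fails at once if the console, its canopy or the stick is struck or forced with more than 25 N (contact force between any of the arm, the fingers and jog_console above 25 N).
It fails at once if a bystander is moved by more than 15 mm (distance of any of grease_tin, pipette_bulb, oil_jar, log_book, pliers, tape_roll from where it was at the start of the episode above 0.015 m).
It also fails if it takes over 72 s, if anything falls off the work surface, if the arm or the gripper's body presses on something with over 40 N, if the wrist force passes 120 N, or if a joint passes its speed limit or range.

## Robot

A 6-joint arm with a two-finger parallel gripper is mounted at the origin on a cart in front of the work surface, level with it; the furniture and walls round the work are solid. World frame = base frame: x ahead of the robot, y to its left, z up, the work surface at z = 0. Lengths are in m, angles in rad, forces in N, time in s.
With the tool pointing down it reaches from about 0.4 to 0.825 m from the base axis. Payload 7 kg.
Tool frame: the origin (TCP) lies on the mounting face of the last link; the fingertips stand 178 mm ahead of it and the grasp point (between the pads) lies 159 mm ahead of it; z points along the fingers, y is the line along which they close (so a half turn about z gives the same grasp; the last joint's range is limited). The gripper opens to 88 mm and grips with 3 to 60 N. Pads are 19 mm wide; open, the fingers measure 130 mm over their backs; the gripper's body (78 mm by 193 mm) begins 47 mm behind the grasp point.
Start: joints at [-0.881, 0.359, 0.012, 0, -1.224, -0.288], TCP at [0.264, -0.621, 0.405] pointing down, gripper open.
Joint ranges: [-3.07, 3.07], [-1.43, 2.12], [-1.02, 1.25], [-3.03, 1.67], [-3.05, -0], [-3.03, 3.03]. Speed limits (rad/s): [2.39, 2.39, 3.01, 3.14, 3.14, 3.14].

## Interface

Orientations are given as a 3x3 rotation matrix whose columns are the frame's x, y, z axes.
In Python, from station import bot gives the robot as it stands. Calls block until the motion is done:
- bot.move_pose(position, orientation): joint-space move of the TCP to a pose.
- bot.move_linear(position, frame=None, speed=0.15, stop_force=None): straight line of the TCP; frame=None keeps the orientation; speed is the mean speed in m/s. With stop_force (N) it stops when the force on the tool has changed by that much, and returns True; else False.
- bot.set_joints(angles): joint-space move.
- bot.command_gripper(opening, f_grip=None): finger opening in m; f_grip is the grip in N (None keeps the last); returns when the fingers have stopped.
- bot.pause(seconds).
- bot.ik(position, orientation): joint angles nearest the present ones, or None.
- bot.state(): the state.
- bot.camera(name): name is "scene" or "top" or "wrist"; returns a dict with "img" (384x512x3 uint8, red, green, blue), "intrinsics" (3x3 intrinsics, pixels), "dist_coeffs" ([k1, k2, p1, p2, k3] as OpenCV has them; the pictures are not rectified), "cam_to_world" (4x4, takes a point from camera to world coordinates). Camera axes: x right, y up, looking along -z (the intrinsics and any distortion apply to the point x, -y, -z); pixel columns grow to the right and rows downward; lengths in m; the calibration is good to about 2 mm. A picture is of the moment at which its call begins. There is no depth.
A pose or a line that the arm cannot do raises bot.MotionError and nothing moves.
- bot.finish_job(): hands the job in; it is judged then, once.
The state is a dict: "t": time; "q": joint angles; "dq": joint speeds; "effort": joint torques, N m; "tool_pos": TCP position; "tool_rot": TCP orientation; "ft_force": force on the tool from outside, world axes, zero at the start; "wrist_torque": the same for the moment, N m; "opening": finger opening in m; "gripper_force": force on a finger pad.
Only numpy, scipy, OpenCV 4.12 (cv2) and the standard library are available. Lean on these libraries where they do the work, as an engineer would, in place of code of your own. Each camera call takes 0.05 s, during which the arm holds its last target. There are 200 camera calls.

## Working session

There is one attempt and no reset: what is moved stays moved. The work goes in short steps, each a Python script; the robot and the scene stay as the last script left them, time stands still between calls to the robot, and variables do not carry over. Pictures are saved under pics/ and viewed, at most 10 in all, crops included, and the job is handed in when it is done.

```bash
mkdir -p pics; ls; cat > h.py <<'E'
from station import bot
import numpy as np, cv2, json
def snap(n,f):
    c=bot.camera(n); cv2.imwrite('pics/'+f,c['img'][:,:,::-1]); 
    np.savez('pics/'+f[:-4]+'.npz',**{k:np.asarray(c[k]) for k in c}); return c
def ray(c,px):
    u=cv2.undistortPoints(np.array([[px]],float),np.asarray(c['intrinsics'],float),np.asarray(c['dist_coeffs'],float))[0,0]
    T=np.asarray(c['cam_to_world']); d=T[:3,:3]@np.array([u[0],-u[1],-1]); return T[:3,3],d/np.linalg.norm(d)
def atz(c,px,z):
    o,d=ray(c,px); return o+d*(z-o[2])/d[2]
def tri(rs):
    A=0;b=0
    for o,d in rs:
        P=np.eye(3)-np.outer(d,d); A=A+P; b=b+P@o
    return np.linalg.solve(A,b)
def proj(c,p):
    T=np.asarray(c['cam_to_world']); q=T[:3,:3].T@(np.asarray(p)-T[:3,3]); q=q*[1,-1,-1]
    return cv2.projectPoints(q[None],np.zeros(3),np.zeros(3),np.asarray(c['intrinsics'],float),np.asarray(c['dist_coeffs'],float))[0].ravel()
def load(f): return dict(np.load('pics/'+f))
E
python3 - <<'E'
from h import *
a=snap('scene','s0.png');b=snap('top','t0.png')
for c in(a,b): print(np.round(c['cam_to_world'],3),np.round(c['intrinsics'],1),c['dist_coeffs'])
cv2.imwrite('pics/st.png',cv2.resize(np.vstack([a['img'],b['img']])[:,:,::-1],None,fx=.78,fy=.78))
print(bot.state()['t'])
E
```

```text
pics
[[-0.635  0.596 -0.492  0.009]
 [-0.772 -0.476  0.421  0.396]
 [ 0.017  0.647  0.762  0.971]
 [ 0.     0.     0.     1.   ]] [[452.6   0.  254.9]
 [  0.  452.6 187.2]
 [  0.    0.    1. ]] [-0.05234912  0.          0.          0.          0.        ]
[[-3.590e-01  9.010e-01 -2.430e-01  3.580e-01]
 [-9.330e-01 -3.470e-01  9.200e-02  2.000e-03]
 [-1.000e-03  2.600e-01  9.660e-01  1.007e+00]
 [ 0.000e+00  0.000e+00  0.000e+00  1.000e+00]] [[394.5   0.  253.5]
 [  0.  394.5 196.3]
 [  0.    0.    1. ]] [-0.0546268  0.         0.         0.         0.       ]
0.1
```

View pics/s0.png

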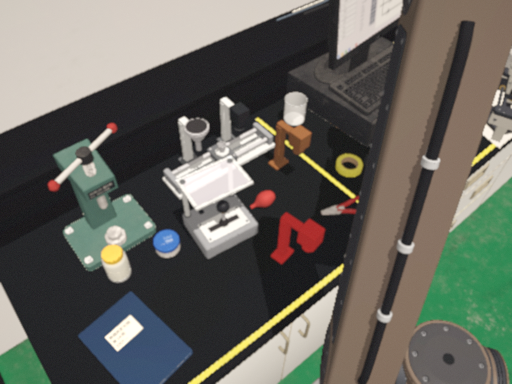

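View pics/t0.png

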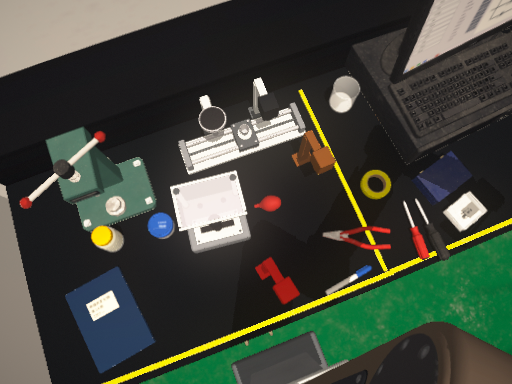

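The scene view shows the console at about (220,222) with the black knob at (222,206), the funnel at (197,128) and the black camera head at (242,117). The red (300,235) and brown (293,140) camera look-alikes are decoys. In the top view the console is at (213,212), the funnel at (212,120), the camera head at (265,105) and the crucible at (244,130). Next is one close crop of both views.

```bash
python3 - <<'E'
from h import *
a=load('s0.png')['img'][85:260,160:290];b=load('t0.png')['img'][75:250,165:315]
f=lambda i:cv2.resize(i,None,fx=2.85,fy=2.85,interpolation=cv2.INTER_CUBIC)
cv2.imwrite('pics/c0.png',np.hstack([f(a),f(b)])[:,:,::-1])
E
```

```text
Traceback (most recent call last):
  File "h.py", line 19, in load
    def load(f): return dict(np.load('pics/'+f))
                             ~~~~~~~^^^^^^^^^^^
ValueError: This file contains pickled (object) data. If you trust the file you can load it unsafely using the `allow_pickle=` keyword argument or `pickle.load()`.
```

```bash
sed -i "s/np.load('pics\/'+f)/np.load('pics\/'+f[:-4]+'.npz',allow_pickle=True)/" h.py; python3 - <<'E'
from h import *
a=load('s0.png')['img'][85:260,160:290];b=load('t0.png')['img'][75:250,165:315]
f=lambda i:cv2.resize(i,None,fx=2.85,fy=2.85,interpolation=cv2.INTER_CUBIC)
cv2.imwrite('pics/c0.png',np.hstack([f(a),f(b)])[:,:,::-1])
E
```

```text
(no output)
```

View pics/c0.png

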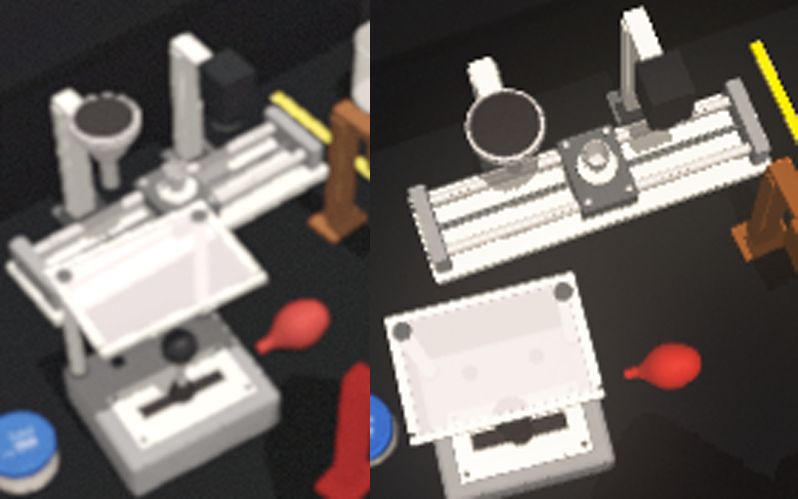

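```bash
python3 - <<'E'
from h import *
a=load('s0.png');b=load('t0.png')
S=lambda x,y:ray(a,(x/2.85+160,y/2.85+85))
T=lambda x,y:ray(b,((x-370)/2.85+165,y/2.85+75))
P={'canFL':((108,352),(412,440)),'canFR':((267,278),(604,398)),'canBR':((205,205),(573,272)),'canBL':((46,285),(386,318)),
'crucible':((177,172),(597,153)),'chutetop':((105,116),(505,124)),'camtop':((228,68),(664,72)),'spout':((110,188),None),'lens':((228,122),None),
'knob':((179,346),(510,405)),'endblkL':((10,238),(413,190)),'baseFR':((325,165),(768,168))}
for k,(s,t) in P.items():
    if t: 
        p=tri([S(*s),T(*t)]); print(k,p.round(4))
z=lambda r,h:(r[0]+r[1]*(h-r[0][2])/r[1][2]).round(4)
for n,s,h in(('spout',(110,188),.098),('lens',(228,122),.102),('cruc',(177,172),.073),('knob',(179,346),.12)): print(n,'scene@z',z(S(*s),h))
for n,s,h in(('cruc',(597,153),.073),('knob',(510,405),.12),('FL',(412,440),.179),('FR',(604,398),.179),('BR',(573,272),.179),('BL',(386,318),.179),('baseL',(440,283),.0),('baseR',(770,165),0)): print(n,'top@z',z(T(*s),h))
E
```

```text
canFL [0.5547 0.0953 0.1753]
canFR [ 0.5341 -0.0495  0.1768]
canBR [ 0.6381 -0.064   0.1692]
canBL [0.661  0.0865 0.1519]
crucible [ 0.7744 -0.132   0.0626]
chutetop [ 0.7724 -0.0549  0.1819]
camtop [ 0.7781 -0.1979  0.1609]
knob [0.5697 0.0187 0.1063]
endblkL [0.8099 0.0394 0.0491]
baseFR [ 0.7195 -0.2835  0.0228]
spout scene@z [ 0.7672 -0.0484  0.098 ]
lens scene@z [ 0.7669 -0.1909  0.102 ]
cruc scene@z [ 0.766  -0.1257  0.073 ]
knob scene@z [0.5597 0.0239 0.12  ]
cruc top@z [ 0.7695 -0.1308  0.073 ]
knob top@z [0.5675 0.0194 0.12  ]
FL top@z [0.5547 0.0957 0.179 ]
FR top@z [ 0.5332 -0.0497  0.179 ]
BR top@z [ 0.6354 -0.0628  0.179 ]
BL top@z [0.6523 0.0846 0.179 ]
baseL top@z [0.7304 0.0441 0.    ]
baseR top@z [ 0.7296 -0.2936  0.    ]
```

```bash
cat >> h.py <<'E'
psi=np.radians(-7.5); xc=np.array([np.cos(psi),np.sin(psi),0]); yc=np.array([-np.sin(psi),np.cos(psi),0]); zz=np.array([0,0,1.])
knob=np.array([.560,.0225,.120])
def pose(th,lat=0,back=0,s=1,reach=.170,up=0):
    d=xc*np.sin(th)-zz*np.cos(th); y=s*yc; R=np.column_stack([np.cross(y,d),y,d])
    return knob+lat*yc-(reach+back)*d+up*zz,R
E
python3 - <<'E'
from h import *
for deg in(45,48):
  for s in(1,-1):
    for lat,back in((0,.12),(0,0),(.035,0),(-.035,0)):
        q=bot.ik(*pose(np.radians(deg),lat,back,s)); print(deg,s,lat,back,None if q is None else np.round(q,2))
E
```

```text
45 1 0 0.12 None
45 1 0 0 None
45 1 0.035 0 None
45 1 -0.035 0 None
45 -1 0 0.12 None
45 -1 0 0 None
45 -1 0.035 0 None
45 -1 -0.035 0 None
48 1 0 0.12 None
48 1 0 0 None
48 1 0.035 0 [-0.28  0.1  -0.86 -2.67 -0.25  1.21]
48 1 -0.035 0 None
48 -1 0 0.12 None
48 -1 0 0 None
48 -1 0.035 0 [-0.28  0.1  -0.86 -2.67 -0.25 -1.93]
48 -1 -0.035 0 None
```

```bash
python3 - <<'E'
from h import *
import itertools
def rows(psi2,s,reach,dz=0):
    for deg in range(20,61,5):
        out=''
        for lat,back in itertools.product((-.035,0,.035),(0,.06,.12)):
            th=np.radians(deg)
            h=np.array([np.cos(psi2),np.sin(psi2),0]); y=s*np.array([-np.sin(psi2),np.cos(psi2),0]); d=h*np.sin(th)-zz*np.cos(th)
            q=bot.ik(knob+lat*yc-(reach+back)*d,np.column_stack([np.cross(y,d),y,d]))
            out+=' --- ' if q is None else '%5.2f'%q[4]
        print(deg,out)
for dpsi in(-20,0,20):
    print('heading',dpsi-7.5); rows(psi+np.radians(dpsi),1,.17)
# direct: forward of home for structure
for q in ([0,.3,0,0,-1.2,0],[0,.3,0,0,-.5,0],[0,-.3,-.9,0,-.3,0]): pass
E
```

```text
heading -27.5
20  --- -0.62-0.79 ---  --- -0.81 ---  ---  --- 
25  ---  ---  --- -0.37-0.57 --- -0.41-0.60-0.78
30  ---  --- -0.68 ---  --- -0.71 --- -0.55-0.74
35  ---  ---  ---  ---  ---  ---  ---  ---  --- 
40  ---  ---  ---  ---  ---  ---  ---  ---  --- 
45  ---  ---  ---  ---  ---  ---  ---  ---  --- 
50  ---  ---  ---  ---  ---  ---  ---  ---  --- 
55  ---  ---  ---  ---  ---  ---  ---  ---  --- 
60  ---  ---  ---  ---  ---  ---  ---  ---  --- 
heading -7.5
20 -0.33-0.53-0.70-0.34-0.53-0.71-0.35-0.55-0.72
25  --- -0.37-0.58 --- -0.39-0.60 --- -0.41-0.61
30  ---  ---  ---  ---  ---  ---  ---  ---  --- 
35  ---  ---  ---  ---  ---  ---  ---  ---  --- 
40  ---  ---  ---  ---  ---  ---  ---  ---  --- 
45  ---  ---  ---  ---  ---  ---  ---  ---  --- 
50 -0.14 ---  --- -0.26 ---  --- -0.36 ---  --- 
55 -0.50-0.21 --- -0.57-0.29 ---  --- -0.40 --- 
60  --- -0.59-0.23 ---  --- -0.28 ---  ---  --- 
heading 12.5
20 -0.38-0.55-0.71-0.37-0.53-0.70-0.35-0.53-0.69
25 -0.20-0.40-0.57-0.14-0.37-0.56-0.06-0.36-0.55
30  --- -0.21-0.43 ---  --- -0.40 ---  --- -0.39
35  ---  ---  ---  ---  ---  ---  ---  ---  --- 
40  ---  ---  ---  ---  ---  ---  ---  ---  --- 
45  ---  ---  ---  ---  ---  ---  ---  ---  --- 
50 -0.29 ---  --- -0.20 ---  --- -0.10 ---  --- 
55 -0.50-0.44-0.33-0.46-0.36 --- -0.43-0.27 --- 
60 -0.70-0.67-0.66-0.68-0.62-0.55-0.67-0.58-0.45
```

```bash
cat > scan.py <<'E'
from h import *
def P(th,dps,s,lat,back,reach=.17,roll=0):
    p=psi+np.radians(dps); h=np.array([np.cos(p),np.sin(p),0]); y=s*np.array([-np.sin(p),np.cos(p),0]); d=h*np.sin(th)-zz*np.cos(th)
    x=np.cross(y,d); r=np.radians(roll); y2=np.cos(r)*y+np.sin(r)*x
    return knob+lat*yc-(reach+back)*d,np.column_stack([np.cross(y2,d),y2,d])
E
python3 - <<'E'
from scan import *
for deg in(30,35,40,45,50):
  for dps in(-30,-20,-10,0,10,20,30,40):
    for s in(1,-1):
      q=bot.ik(*P(np.radians(deg),dps,s,0,0))
      if q is not None: print(deg,dps,s,np.round(q,2))
E
```

```text
30 30 1 [ 0.39  0.08 -0.8  -0.01 -0.17 -1.55]
30 30 -1 [ 0.39  0.08 -0.8  -0.01 -0.17  1.59]
30 40 1 [ 0.25  0.11 -0.59 -0.41 -0.4  -0.92]
30 40 -1 [ 0.25  0.11 -0.59 -0.41 -0.4   2.22]
35 30 1 [ 0.38  0.07 -0.84 -0.09 -0.05 -1.48]
35 30 -1 [ 0.38  0.07 -0.84 -0.09 -0.05  1.66]
35 40 1 [ 0.18  0.11 -0.56 -0.61 -0.39 -0.67]
35 40 -1 [ 0.18  0.11 -0.56 -0.61 -0.39  2.47]
40 30 1 [ 0.29  0.07 -0.69 -0.56 -0.13 -0.93]
40 30 -1 [ 0.29  0.07 -0.69 -0.56 -0.13  2.21]
40 40 1 [ 0.06  0.11 -0.53 -0.85 -0.43 -0.37]
40 40 -1 [ 0.06  0.11 -0.53 -0.85 -0.43  2.77]
45 30 1 [ 0.07  0.08 -0.59 -1.02 -0.27 -0.33]
45 30 -1 [ 0.07  0.08 -0.59 -1.02 -0.27  2.81]
45 40 1 [-0.08  0.13 -0.51 -1.08 -0.5  -0.05]
50 0 1 [-0.34  0.09 -0.82 -2.46 -0.26  1.05]
50 0 -1 [-0.34  0.09 -0.82 -2.46 -0.26 -2.1 ]
50 20 1 [-0.04  0.08 -0.61 -1.43 -0.2   0.03]
50 30 1 [-0.15  0.11 -0.57 -1.36 -0.42  0.15]
50 30 -1 [-0.15  0.11 -0.57 -1.36 -0.42 -2.99]
50 40 1 [-0.23  0.16 -0.52 -1.28 -0.61  0.23]
50 40 -1 [-0.23  0.16 -0.52 -1.28 -0.61 -2.91]
```

```bash
cat >> scan.py <<'E'
def boxpts(lo,hi,n=9):
    g=[np.linspace(l,h,n) for l,h in zip(lo,hi)]; return np.array(np.meshgrid(*g)).reshape(3,-1).T
OP=.046
BODY=boxpts((-.039,-.0965,.0),(.039,.0965,.112),15)
FING=np.vstack([boxpts((-.0115,a,.112),(.0115,b,.178)) for a,b in((OP/2,OP/2+.022),(-OP/2-.022,-OP/2))])
CR=np.column_stack([xc,yc,zz])
def dist(pts,lo,hi):
    c=(lo+hi)/2;h=(hi-lo)/2; q=np.abs(pts-c)-h
    return (np.linalg.norm(np.maximum(q,0),axis=1)+np.minimum(q.max(1),0)).min()
CAN=np.array([[-.016,-.075,.052],[.095,.075,.059]]); CON=np.array([[-.045,-.075,-.12],[.085,.075,-.07]])
def clear(p,R):
    B=(BODY@R.T+p-knob)@CR; F=(FING@R.T+p-knob)@CR
    return min(dist(B,*CAN),dist(B,*CON)),min(dist(F,*CAN),dist(F,*CON))
E
cat > s2.py <<'E'
from scan import *
res=[]
for deg in range(30,56,5):
  for dps in range(-30,41,10):
    for roll in range(-40,41,10):
      for reach in(.168,.172):
        th=np.radians(deg)
        c=min(min(clear(*P(th,dps,1,l,0,reach,roll))) for l in(-.034,0,.034))
        if c>.003: res.append((c,deg,dps,roll,reach))
res.sort(reverse=True); print(len(res))
n=0
for c,deg,dps,roll,reach in res:
    th=np.radians(deg)
    for s in(1,-1):
        qs=[]
        for l,b in((0,0),(.034,0),(-.034,0),(0,.1)):
            q=bot.ik(*P(th,dps,s,l,b,reach,roll))
            if q is None: break
            qs.append(q)
        if len(qs)==4:
            n+=1; print(round(c,4),deg,dps,roll,reach,s,np.round(qs[0],2),round(np.ptp(qs[:3],axis=0).max(),2),round(np.abs(np.subtract(qs[3],qs[0])).max(),2))
    if n>14: break
E
python3 s2.py
```

```text
37
0.0047 55 20 -30 0.172 1 [-0.33  0.12 -0.68 -1.8  -0.46  0.07] 0.19 1.0
```

```bash
cat >> scan.py <<'E'
def P2(deg,dps,roll,u,w,lat,back=0,s=1):
    p,R=P(np.radians(deg),dps,s,lat,back,0,roll)
    return p-s*u*R[:,0]-w*R[:,2],R
E
cat > s3.py <<'E'
from scan import *
res=[]
for deg in range(30,61,5):
  for dps in range(-30,41,10):
    for roll in range(-40,41,10):
      for u in(-.009,-.005,0,.005,.009):
        c=min(min(clear(*P2(deg,dps,roll,u,.173,l))) for l in(-.034,.034))
        if c>.004: res.append((c,deg,dps,roll,u))
res.sort(reverse=True); print(len(res),res[:3])
n=0
for c,deg,dps,roll,u in res[:700]:
    for s in(1,-1):
        qs=[]
        for l,b in((0,0),(.034,0),(-.034,0),(0,.1)):
            q=bot.ik(*P2(deg,dps,roll,u,.173,l,b,s))
            if q is None: break
            qs.append(q)
        if len(qs)==4:
            n+=1; print(round(c,4),deg,dps,roll,u,s,np.round(qs[0],2),round(np.ptp(qs[:3],axis=0).max(),2),round(np.abs(np.subtract(qs[3],qs[0])).max(),2),flush=True)
    if n>20: break
E
timeout 400 python3 s3.py
```

```text
232 [(np.float64(0.021827549630850616), 60, 0, 0, -0.009), (np.float64(0.020289812697758446), 60, 10, -20, -0.009), (np.float64(0.020289812697758418), 60, -10, 20, -0.009)]
0.0203 60 10 -20 -0.009 1 [-0.56  0.25 -0.95 -2.34 -0.76  0.92] 0.27 0.63
0.0203 60 10 -20 -0.009 -1 [-0.56  0.25 -0.95 -2.34 -0.76 -2.22] 0.27 0.63
0.0183 60 10 -20 -0.005 1 [-0.55  0.24 -0.93 -2.33 -0.74  0.89] 0.27 0.64
0.0183 60 10 -20 -0.005 -1 [-0.55  0.24 -0.93 -2.33 -0.74 -2.25] 0.27 0.64
0.0162 60 20 -30 -0.009 1 [-0.53  0.22 -0.79 -2.02 -0.71  0.47] 0.21 0.48
0.0159 60 10 -10 -0.009 1 [-0.57  0.26 -0.95 -2.34 -0.76  1.09] 0.27 0.63
0.0159 60 10 -10 -0.009 -1 [-0.57  0.26 -0.95 -2.34 -0.76 -2.05] 0.27 0.63
0.0156 60 10 -30 -0.009 1 [-0.56  0.25 -0.95 -2.35 -0.76  0.74] 0.27 0.63
0.0156 60 10 -30 -0.009 -1 [-0.56  0.25 -0.95 -2.35 -0.76 -2.4 ] 0.27 0.63
0.0142 60 10 -20 0 1 [-0.54  0.22 -0.91 -2.31 -0.71  0.85] 0.27 0.65
0.0142 60 10 -20 0 -1 [-0.54  0.22 -0.91 -2.31 -0.71 -2.29] 0.27 0.65
0.0135 60 20 -20 -0.009 1 [-0.53  0.23 -0.79 -2.01 -0.71  0.65] 0.21 0.47
0.0135 60 20 -20 -0.009 -1 [-0.53  0.23 -0.79 -2.01 -0.71 -2.5 ] 0.21 0.47
0.0133 60 20 -30 -0.005 1 [-0.52  0.21 -0.78 -2.   -0.69  0.44] 0.21 0.48
0.0124 60 10 -10 -0.005 1 [-0.56  0.24 -0.93 -2.33 -0.74  1.06] 0.27 0.64
0.0124 60 10 -10 -0.005 -1 [-0.56  0.24 -0.93 -2.33 -0.74 -2.08] 0.27 0.64
0.012 60 10 -30 -0.005 1 [-0.55  0.24 -0.93 -2.33 -0.74  0.71] 0.27 0.64
0.0118 60 20 -40 -0.009 1 [-0.52  0.22 -0.79 -2.02 -0.7   0.29] 0.21 0.48
0.0118 60 20 -40 -0.009 -1 [-0.52  0.22 -0.79 -2.02 -0.7  -2.85] 0.21 5.8
0.0115 55 20 -30 -0.009 1 [-0.36  0.13 -0.7  -1.84 -0.48  0.14] 0.2 0.8
0.0103 60 30 -40 -0.009 1 [-0.5   0.24 -0.68 -1.76 -0.76  0.12] 0.16 0.29
```

```bash
python3 - <<'E'
from scan import *
a=load('s0.png');b=load('t0.png')
print('red top@0..',[atz(b,p,0).round(3) for p in((265,268),(290,297),(277,262))])
print('red head tri',tri([ray(a,(311,237)),ray(b,(286,289))]).round(3), 'base scene@0',atz(a,(284,252),0).round(3), 'postTop',tri([ray(a,(287,217)),ray(b,(267,267))]).round(3))
print('bulb',atz(b,(270,203),.015).round(3),'bluejar',atz(b,(161,225),.04).round(3),'pen',atz(b,(350,280),0).round(3),'pliers',atz(b,(355,237),0).round(3))
for c in((60,10,-20,-.005),(60,20,-30,-.009)):
  for l,bk in((0,0),(-.034,0),(0,.1)):
    p,R=P2(*c,.173,l,bk); B=BODY@R.T+p; i=B[:,2].argmin()
    print(c,l,bk,'tcp',p.round(3),'yt in console',(CR.T@R[:,1]).round(2),'zmin',B[i].round(3),'ymin at',B[B[:,1].argmin()].round(3))
E
```

```text
red top@0.. [array([ 0.426, -0.054,  0.   ]), array([ 0.337, -0.086,  0.   ]), array([ 0.429, -0.088,  0.   ])]
red head tri [ 0.359 -0.072  0.133] base scene@0 [ 0.425 -0.061  0.   ] postTop [ 0.416 -0.049  0.168]
bulb [ 0.576 -0.126  0.015] bluejar [0.615 0.152 0.04 ] pen [ 0.321 -0.242  0.   ] pliers [ 0.416 -0.3    0.   ]
(60, 10, -20, -0.005) 0 0 tcp [0.408 0.018 0.202] yt in console [0.01 0.96 0.3 ] zmin [ 0.473 -0.057  0.086] ymin at [ 0.414 -0.086  0.206]
(60, 10, -20, -0.005) -0.034 0 tcp [ 0.403 -0.016  0.202] yt in console [0.01 0.96 0.3 ] zmin [ 0.469 -0.091  0.086] ymin at [ 0.41  -0.12   0.206]
(60, 10, -20, -0.005) 0 0.1 tcp [0.321 0.014 0.252] yt in console [0.01 0.96 0.3 ] zmin [ 0.387 -0.061  0.136] ymin at [ 0.328 -0.09   0.256]
(60, 20, -30, -0.009) 0 0 tcp [ 0.409 -0.006  0.2  ] yt in console [-0.06  0.9   0.43] zmin [ 0.477 -0.057  0.073] ymin at [ 0.424 -0.109  0.187]
(60, 20, -30, -0.009) -0.034 0 tcp [ 0.405 -0.04   0.2  ] yt in console [-0.06  0.9   0.43] zmin [ 0.473 -0.091  0.073] ymin at [ 0.42  -0.142  0.187]
(60, 20, -30, -0.009) 0 0.1 tcp [ 0.324 -0.025  0.25 ] yt in console [-0.06  0.9   0.43] zmin [ 0.393 -0.076  0.123] ymin at [ 0.34  -0.127  0.237]
```

```bash
cat > s4.py <<'E'
from scan import *
RED=np.array([[.32,-.105,0],[.44,-.04,.172]])
WR=boxpts((-.045,-.045,-.12),(.045,.045,0),7)
def allc(g,l,b=0):
    p,R=P2(*g,l,b); B=np.vstack([BODY,WR])@R.T+p; F=FING@R.T+p
    return min(min(clear(p,R)),dist(B,*RED),dist(F,*RED))
res=[]
for deg in range(35,71,5):
  for dps in range(-50,41,10):
    for roll in range(-40,61,10):
      for u in(-.009,-.005,0,.005,.009):
        for w in (.173,):
          g=(deg,dps,roll,u,w)
          c=allc(g,-.031)
          if c>.002: c=min(c,allc(g,.031),allc(g,0,.06)); 
          if c>.002: res.append((c,)+g)
res.sort(reverse=True); print(len(res),res[:3],flush=True)
n=0
for c,*g in res[:900]:
    for s in(1,-1):
        qs=[]
        for l,b in((0,0),(.031,0),(-.031,0),(0,.06)):
            q=bot.ik(*P2(*g,l,b,s))
            if q is None: break
            qs.append(q)
        if len(qs)==4:
            n+=1; print(round(c,4),g,s,np.round(qs[0],2),round(np.ptp(qs[:3],axis=0).max(),2),round(np.abs(np.subtract(qs[3],qs[0])).max(),2),flush=True)
    if n>12: break
E
timeout 500 python3 s4.py
```

```text
153 [(np.float64(0.010368833693882884), 70, -30, 50, -0.009, 0.173), (np.float64(0.009755711143187327), 65, -30, 50, -0.009, 0.173), (np.float64(0.008945845405043992), 70, -30, 50, -0.005, 0.173)]
```

```bash
cat > fk.py <<'E'
import numpy as np
from scipy.spatial.transform import Rotation as Ro
from scipy.optimize import least_squares
def fk(q,k):
    # k: j2 x,z; j3 x,z; j4/wrist y,z; j5 x,z; j6 y,z ; tcp xyz ; rotvec
    W=np.array([[0,0,1],[0,1,0],[0,-1,0],[k[17],0,0],[0,-1,0],[k[18],0,0]],float)
    Pt=np.array([[0,0,0],[k[0],0,k[1]],[k[2],0,k[3]],[0,k[4],k[5]],[k[6],0,k[7]],[0,k[8],k[9]]])
    R=np.eye(3);t=np.zeros(3)
    for w,p,a in zip(W,Pt,q):
        r=Ro.from_rotvec(w*a).as_matrix(); t=R@(p-r@p)+t; R=R@r
    return R@k[10:13]+t, R@Ro.from_rotvec(k[13:16]).as_matrix()
def res6(q,k,p,R):
    a,B=fk(q,k); return np.r_[a-p,.3*Ro.from_matrix(B.T@R).as_rotvec()]
LO=np.array([-3.07,-1.43,-1.02,-3.03,-3.05,-3.03])+.01; HI=np.array([3.07,2.12,1.25,1.67,0,3.03])-.01
def ikall(p,R,k,seeds=24,rng=np.random.default_rng(0),near=None):
    S=[]
    for i in range(seeds):
        s=rng.uniform(np.maximum(LO,[-1.5,-.8,-1.0,-3,-1.5,-3]),np.minimum(HI,[1.5,1.2,1.2,1.6,-.05,3])) if near is None else near
        r=least_squares(res6,np.clip(s,LO+1e-3,HI-1e-3),args=(k,p,R),bounds=(LO,HI),max_nfev=60)
        if np.abs(r.fun).max()<2e-4 and not any(np.abs(r.x-x).max()<.05 for x in S): S.append(r.x)
        if near is not None: break
    return S
E
python3 - <<'E'
from scan import *
from fk import *
rng=np.random.default_rng(1); D=[]
s=bot.state(); D.append((s['q'],s['tool_pos'],s['tool_rot']))
while len(D)<60:
    p=np.array([rng.uniform(.35,.65),rng.uniform(-.5,.3),rng.uniform(.2,.45)])
    R=(Ro.from_euler('z',rng.uniform(-3,3))*Ro.from_rotvec(rng.normal(0,.5,3))*Ro.from_euler('x',np.pi)).as_matrix()
    q=bot.ik(p,R)
    if q is not None: D.append((q,p,R))
best=None
for s4 in(1,-1):
  for s6 in(1,-1):
    for rv in ([0,np.pi/2,0],(Ro.from_rotvec([0,np.pi/2,0])*Ro.from_euler('z',np.pi/2)).as_rotvec(),(Ro.from_rotvec([0,np.pi/2,0])*Ro.from_euler('z',-np.pi/2)).as_rotvec(),(Ro.from_rotvec([0,np.pi/2,0])*Ro.from_euler('z',np.pi*.99)).as_rotvec()):
      k0=np.r_[0,.3,0,.7,-.19,.7,.4,.7,-.19,.7,.5,-.19,.7,rv]
      f=lambda k:np.concatenate([res6(q,np.r_[k,0,s4,s6],p,R) for q,p,R in D])
      r=least_squares(f,k0,max_nfev=40)
      if best is None or r.cost<best[0]: best=(r.cost,np.r_[r.x,0,s4,s6],np.abs(r.fun).max())
print(best); np.save('k.npy',best[1])
E
```

```text
(np.float64(3.64163577672818e-30), array([-1.94885585e-16,  1.98800000e-01, -2.22915406e-17,  8.00400000e-01,
        5.95650723e-17,  8.00400000e-01,  4.63600000e-01,  8.00400000e-01,
       -1.91800000e-01,  8.00400000e-01,  6.63541000e-01, -1.91800000e-01,
        8.00400000e-01, -1.20919958e+00,  1.20919958e+00, -1.20919958e+00,
        0.00000000e+00, -1.00000000e+00, -1.00000000e+00]), np.float64(5.551115123125783e-16))
```

```bash
cat > s5.py <<'E'
from scan import *
from fk import *
from multiprocessing import Pool
k=np.load('k.npy')
RED=np.array([[.325,-.105,0],[.44,-.035,.170]])
BODYC=boxpts((-.039,-.0965,.0),(.039,.0965,.112),11)
def allc(g,l,b=0):
    p,R=P2(*g,l,b); return min(min(clear(p,R)),dist(np.vstack([BODYC,FING])@R.T+p,*RED))
def pts(q):
    # arm axis points: elbow, wrist, offset joint, tcp
    W=[[0,0,1],[0,1,0],[0,-1,0],[-1,0,0],[0,-1,0]]; Pt=[[0,0,0],[0,0,.1988],[0,0,.8004],[0,0,.8004],[.4636,0,.8004]]
    R=np.eye(3);t=np.zeros(3);out=[]
    loc=[None,None,(0,0,.8004),(.4636,0,.8004),(.4636,-.1918,.8004)]
    for i,(w,p,a) in enumerate(zip(W,Pt,q)):
        r=Ro.from_rotvec(np.array(w)*float(a)).as_matrix(); p=np.array(p); t=R@(p-r@p)+t; R=R@r
        if loc[i] is not None: out.append(R@np.array(loc[i])+t)
    return out
def armc(q,p):
    e,w,o=pts(q); L=np.vstack([np.linspace(a,b,30) for a,b in((e,w),(w,o),(o,p))])
    return min(dist(L,*RED),dist((L-knob)@CR,*CAN),L[:,2].min()-.0)-.06
def cand(g):
    c=allc(g,-.029)
    if c>.002: c=min(c,allc(g,.029),allc(g,0,.05))
    return (c,)+g
def solve(cg):
    c,*g=cg; out=[]
    rng=np.random.default_rng(0)
    for s in(1,-1):
        p,R=P2(*g,0,0,s)
        for q in ikall(p,R,k,14,rng):
            ok=[q]
            for l,b in((.03,0),(-.03,0),(0,.05),(0,.1)):
                r=ikall(*P2(*g,l,b,s),k,near=q); ok.append(r[0] if r else None)
            if all(x is not None for x in ok[:4]):
                out.append((c,g,s,np.round(q,2),ok[4] is not None,min(armc(x,P2(*g,l,b,s)[0]) for x,(l,b) in zip(ok[:4],((0,0),(.03,0),(-.03,0),(0,.05)))),np.ptp(np.array(ok[:3]),axis=0).max(),(min(q-LO).min(),(HI-q).min())))
    return out
if __name__=='__main__':
    G=[(d,h,r,u,.174) for d in range(30,71,5) for h in range(-40,41,10) for r in range(-40,61,10) for u in(-.01,-.005,0)]
    with Pool() as po:
        C=sorted([c for c in po.map(cand,G,20) if c[0]>.002],key=lambda c:-c[0]); print(len(C),C[:2],flush=True)
        O=[o for L in po.map(solve,C[:160],2) for o in L]
    O.sort(key=lambda o:-min(o[0],o[5]))
    print(len(O))
    for o in O[:15]: print(round(o[0],4),o[1],o[2],o[3],o[4],'arm',round(o[5],3),round(o[6],2),np.round(o[7],2))
E
sed -i 's/(min(q-LO).min(),(HI-q).min())/((q-LO).min(),(HI-q).min())/' s5.py
nproc; time timeout 560 python3 s5.py
```

```text
4
139 [(np.float64(0.010824648816958719), 65, -30, 50, -0.01, 0.174), (np.float64(0.009938391802650853), 55, -20, 40, -0.01, 0.174)]
0
real	0m18.705s
user	1m13.105s
sys	0m0.098s
```

```bash
python3 - <<'E'
from s5 import *
rng=np.random.default_rng(0)
p,R=P2(60,10,-20,-.005,.173,0); print('check',[np.round(q,2) for q in ikall(p,R,k,20,rng)])
for d in range(30,66,5):
  for h in(-30,-20,-10,0,10,20):
    S=[]
    p,R=P2(d,h,0,-.01,.174,0)
    for q in ikall(p,R,k,16,rng): S.append(np.round(q,2).tolist()+[round(armc(q,p),3)])
    if S: print(d,h,round(min(clear(p,R)),4),S)
E
```

```text
check [array([-0.55,  0.24, -0.93, -2.33, -0.74,  0.89])]
50 0 0.0132 [[-0.37, 0.09, -0.86, -2.5, -0.3, 1.1, np.float64(0.033)]]
50 10 0.0031 [[-0.05, 0.06, -0.65, -1.7, -0.07, 0.19, np.float64(0.015)]]
50 20 -0.0012 [[-0.09, 0.08, -0.63, -1.49, -0.24, 0.13, np.float64(0.001)]]
55 10 0.0057 [[-0.43, 0.14, -0.82, -2.19, -0.47, 0.96, np.float64(0.006)]]
55 20 0.0002 [[-0.37, 0.14, -0.7, -1.84, -0.49, 0.66, np.float64(-0.011)]]
60 10 0.0106 [[-0.57, 0.26, -0.95, -2.33, -0.77, 1.27, np.float64(-0.002)]]
60 20 0.002 [[-0.54, 0.23, -0.79, -2.01, -0.72, 0.99, np.float64(-0.023)]]
65 20 0.0051 [[-0.66, 0.36, -0.87, -2.1, -0.94, 1.25, np.float64(-0.033)]]
```

```bash
python3 - <<'E'
from h import *
a=load('s0.png')['img'][200:275,260:335];b=load('t0.png')['img'][245:315,245:315]
f=lambda i:cv2.resize(i,(400,400),interpolation=cv2.INTER_CUBIC)
cv2.imwrite('pics/c1.png',np.hstack([f(a),f(b)])[:,:,::-1])
E
cat > s6.py <<'E'
from s5 import *
import sys
def go(g):
    p,R=P2(*g,0); c=min(min(clear(*P2(*g,l))) for l in(-.025,.025))
    if c<.004: return []
    red=min(dist(np.vstack([BODYC,FING])@P2(*g,l)[1].T+P2(*g,l)[0],*RED) for l in(-.025,0))
    out=[]
    for q in ikall(p,R,k,10,np.random.default_rng(0)):
        ok=[ikall(*P2(*g,l,b),k,near=q) for l,b in((.025,0),(-.025,0),(0,.05))]
        if all(ok): out.append((c,red,armc(q,p),g,np.round(q,2)))
    return out
if __name__=='__main__':
    G=[(d,h,r,u,.174) for d in (46,48,50,52,54,56) for h in(-5,0,5,10) for r in(-10,0,10,20,30) for u in(-.01,-.004)]
    with Pool() as po: O=[o for L in po.map(go,G,4) for o in L]
    O.sort(key=lambda o:-min(o[0],o[1])); print(len(O))
    for o in O[:14]: print(np.round(o[:3],4),o[3],o[4])
E
python3 s6.py
```

```text
33
[0.0074 0.0053 0.0271] (52, 0, 30, -0.01, 0.174) [-0.42  0.12 -0.91 -2.54 -0.41  1.72]
[0.0042 0.0066 0.0291] (54, 0, 30, -0.004, 0.174) [-0.44  0.14 -0.96 -2.61 -0.51  1.8 ]
[0.008  0.0032 0.0195] (54, 5, 20, -0.004, 0.174) [-0.41  0.12 -0.85 -2.35 -0.42  1.4 ]
[0.0087 0.0018 0.032 ] (52, 0, 20, -0.004, 0.174) [-0.4   0.11 -0.9  -2.55 -0.39  1.54]
[ 0.0092 -0.0003  0.0166] (56, 5, 20, -0.004, 0.174) [-0.47  0.15 -0.91 -2.42 -0.55  1.52]
[ 0.0104 -0.0004  0.0296] (54, 0, 20, -0.004, 0.174) [-0.44  0.14 -0.96 -2.61 -0.51  1.63]
[ 0.0069 -0.0006  0.0143] (54, 5, 30, -0.01, 0.174) [-0.44  0.13 -0.86 -2.35 -0.45  1.59]
[ 0.0079 -0.0006  0.0152] (54, 5, 20, -0.01, 0.174) [-0.44  0.13 -0.87 -2.36 -0.45  1.43]
[ 0.0131 -0.0024  0.0281] (52, 0, 20, -0.01, 0.174) [-0.42  0.12 -0.92 -2.56 -0.42  1.56]
[ 0.0131 -0.0028  0.0324] (52, 0, 10, -0.004, 0.174) [-0.4   0.11 -0.91 -2.56 -0.39  1.37]
[ 0.0079 -0.0029  0.0199] (54, 5, 10, -0.004, 0.174) [-0.41  0.12 -0.85 -2.35 -0.43  1.23]
[ 0.0085 -0.003   0.0114] (56, 5, 30, -0.01, 0.174) [-0.49  0.17 -0.92 -2.42 -0.57  1.72]
[ 0.0092 -0.005   0.0123] (56, 5, 20, -0.01, 0.174) [-0.49  0.17 -0.93 -2.42 -0.58  1.55]
[ 0.009  -0.0072  0.017 ] (56, 5, 10, -0.004, 0.174) [-0.47  0.16 -0.91 -2.42 -0.55  1.35]
```

View pics/c1.png

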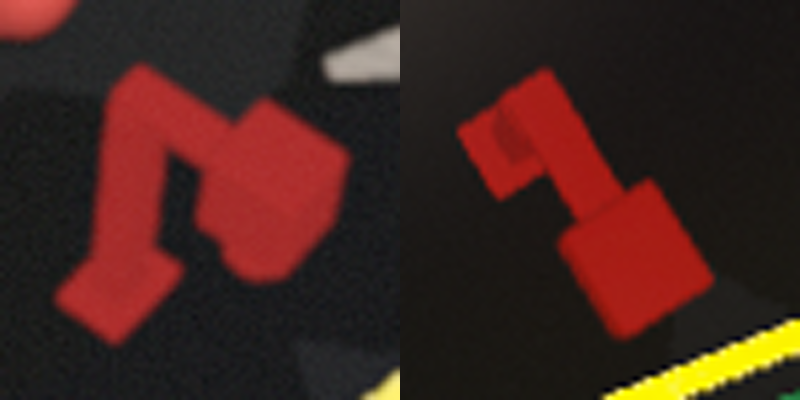

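```bash
python3 - <<'E'
from h import *
a=load('s0.png');b=load('t0.png')
S=lambda x,y:ray(a,(x/5.333+260,y/5.333+200)); T=lambda x,y:ray(b,((x-400)/5.714+245,y/5.714+245))
for n,s,t in(('postback',(138,62),(545,67)),('headfar',(265,97),(650,180)),('headright',(350,157),(713,278)),('armR',(228,125),(622,190)),('postL',(107,100),(500,105))):
    print(n,tri([S(*s),T(*t)]).round(3))
z=lambda r,h:(r[0]+r[1]*(h-r[0][2])/r[1][2]).round(3)
for n,t in(('hf',(650,180)),('hr',(713,278)),('hn',(622,340)),('hl',(560,240)),('postB',(545,67)),('armL',(578,222))): print(n,z(T(*t),.15),z(T(*t),.16))
E
```

```text
postback [ 0.435 -0.064  0.155]
headfar [ 0.381 -0.084  0.171]
headright [ 0.34  -0.093  0.165]
armR [ 0.384 -0.072  0.157]
postL [ 0.429 -0.043  0.153]
hf [ 0.381 -0.086  0.15 ] [ 0.381 -0.085  0.16 ]
hr [ 0.339 -0.095  0.15 ] [ 0.339 -0.094  0.16 ]
hn [ 0.331 -0.055  0.15 ] [ 0.331 -0.054  0.16 ]
hl [ 0.373 -0.047  0.15 ] [ 0.372 -0.046  0.16 ]
postB [ 0.434 -0.065  0.15 ] [ 0.433 -0.065  0.16 ]
armL [ 0.376 -0.056  0.15 ] [ 0.376 -0.055  0.16 ]
```

```bash
python3 - <<'E'
s=open('s5.py').read()
s=s.replace("RED=np.array([[.325,-.105,0],[.44,-.035,.170]])","R1=np.array([[.37,-.073,0],[.438,-.039,.159]]);R2=np.array([[.328,-.097,0],[.386,-.044,.171]])\ndef rd(P): return min(dist(P,*R1),dist(P,*R2))")
s=s.replace("@R.T+p,*RED)","@R.T+p,0)").replace("dist(np.vstack([BODYC,FING])@R.T+p,0)","rd(np.vstack([BODYC,FING])@R.T+p)").replace("dist(L,*RED)","rd(L)")
open('s5.py','w').write(s)
s=open('s6.py').read()
s=s.replace("red=min(dist(np.vstack([BODYC,FING])@P2(*g,l)[1].T+P2(*g,l)[0],*RED) for l in(-.025,0))","red=min(rd(np.vstack([BODYC,FING])@P2(*g,l,b)[1].T+P2(*g,l,b)[0]) for l,b in((-.028,0),(0,.05)))").replace(".025",".028")
s=s.replace("(46,48,50,52,54,56)","(48,50,52,54,56)").replace("(-5,0,5,10)","(-3,0,3,6)").replace("(-10,0,10,20,30)","(0,8,16,24,32)")
open('s6.py','w').write(s)
E
python3 s6.py
```

```text
44
[0.0113 0.012  0.0458] (50, -3, 24, -0.01, 0.174) [-0.4   0.11 -0.94 -2.67 -0.37  1.69]
[0.0115 0.0107 0.0375] (52, 0, 24, -0.01, 0.174) [-0.42  0.12 -0.92 -2.55 -0.42  1.62]
[0.0115 0.0095 0.0421] (52, 0, 16, -0.004, 0.174) [-0.4   0.11 -0.9  -2.55 -0.39  1.47]
[0.008  0.0079 0.0303] (56, 3, 24, -0.004, 0.174) [-0.48  0.16 -0.95 -2.51 -0.58  1.67]
[0.0125 0.0067 0.0467] (50, -3, 16, -0.01, 0.174) [-0.4   0.11 -0.94 -2.68 -0.37  1.56]
[0.0066 0.0066 0.0279] (54, 6, 16, -0.004, 0.174) [-0.4   0.11 -0.83 -2.3  -0.41  1.28]
[0.0063 0.0093 0.0332] (54, 3, 24, -0.004, 0.174) [-0.43  0.12 -0.89 -2.45 -0.45  1.56]
[0.0061 0.0111 0.0368] (52, 0, 32, -0.01, 0.174) [-0.42  0.12 -0.91 -2.54 -0.41  1.75]
[0.006  0.0158 0.0418] (52, 0, 24, -0.004, 0.174) [-0.4   0.11 -0.9  -2.55 -0.39  1.6 ]
[0.0107 0.0057 0.0335] (54, 3, 16, -0.004, 0.174) [-0.43  0.13 -0.9  -2.45 -0.46  1.43]
[0.0105 0.0055 0.0287] (54, 3, 24, -0.01, 0.174) [-0.45  0.14 -0.91 -2.46 -0.48  1.59]
[0.0053 0.0061 0.0224] (54, 6, 32, -0.01, 0.174) [-0.43  0.12 -0.84 -2.3  -0.43  1.57]
[0.0053 0.0063 0.0277] (54, 6, 24, -0.004, 0.174) [-0.4   0.11 -0.83 -2.29 -0.41  1.41]
[0.0064 0.0053 0.0281] (54, 3, 32, -0.01, 0.174) [-0.45  0.14 -0.9  -2.45 -0.48  1.72]
```

```bash
cat > plan.py <<'E'
from s5 import *
G=(52,0,20,-.007,.174)
def ikn(l,b,near): 
    r=ikall(*P2(*G,l,b),k,near=near); return r[0] if r else None
def rep(q):
    p,R=fk(q,k); B=np.vstack([BODYC,FING])@R.T+p; e,w,o=pts(q)
    return [round(x,3) for x in(rd(B),min(clear(p,R)),armc(q,p),B[:,2].min(),np.hypot(*w[:2]),np.hypot(*o[:2]),np.hypot(*B[:,:2].T).min())]
if __name__=='__main__':
    q0=np.array([-.42,.12,-.92,-2.55,-.41,1.55]); q=ikn(0,0,q0); Q={0:q}
    for b in np.arange(.01,.141,.01):
        n=ikn(0,b,q)
        if n is None: print('stop',b); break
        q=n; Q[round(b,2)]=q
    for b in Q: 
        if round(b*100)%2==0: print(b,Q[b].round(2),rep(Q[b]))
    bb=max(Q); s=np.array([-0.881,0.359,0.012,0,-1.224,-0.288])
    print('order: red, canopy/console, arm60, zmin, w r, o r, body r')
    for t in np.linspace(0,1,9): print(round(t,2),rep(s+(Q[bb]-s)*t), fk(s+(Q[bb]-s)*t,k)[0].round(2))
    np.save('Q.npy',np.array([Q[b] for b in Q]))
E
python3 plan.py
```

```text
stop 0.060000000000000005
0 [-0.41  0.11 -0.91 -2.55 -0.4   1.55] [np.float64(0.018), np.float64(0.012), np.float64(0.04), np.float64(0.092), np.float64(0.309), np.float64(0.27), np.float64(0.397)]
0.02 [-0.38  0.04 -0.88 -2.46 -0.31  1.41] [np.float64(0.017), np.float64(0.012), np.float64(0.047), np.float64(0.104), np.float64(0.305), np.float64(0.255), np.float64(0.381)]
0.04 [-0.31 -0.03 -0.83 -2.32 -0.19  1.21] [np.float64(0.017), np.float64(0.012), np.float64(0.055), np.float64(0.116), np.float64(0.303), np.float64(0.241), np.float64(0.366)]
order: red, canopy/console, arm60, zmin, w r, o r, body r
0.0 [np.float64(0.442), np.float64(0.553), np.float64(0.344), np.float64(0.226), np.float64(0.647), np.float64(0.675), np.float64(0.579)] [ 0.26 -0.62  0.4 ]
0.12 [np.float64(0.332), np.float64(0.424), np.float64(0.293), np.float64(0.176), np.float64(0.609), np.float64(0.617), np.float64(0.528)] [ 0.33 -0.53  0.35]
0.25 [np.float64(0.227), np.float64(0.3), np.float64(0.257), np.float64(0.15), np.float64(0.569), np.float64(0.551), np.float64(0.482)] [ 0.38 -0.44  0.32]
0.38 [np.float64(
[... 230 characters left out ...]
t64(0.485), np.float64(0.407), np.float64(0.421)] [ 0.44 -0.25  0.28]
0.62 [np.float64(0.025), np.float64(0.026), np.float64(0.076), np.float64(0.151), np.float64(0.442), np.float64(0.34), np.float64(0.407)] [ 0.45 -0.16  0.27]
0.75 [np.float64(0.029), np.float64(-0.003), np.float64(0.049), np.float64(0.148), np.float64(0.397), np.float64(0.285), np.float64(0.398)] [ 0.44 -0.08  0.27]
0.88 [np.float64(0.037), np.float64(-0.003), np.float64(0.038), np.float64(0.14), np.float64(0.352), np.float64(0.249), np.float64(0.386)] [ 0.42 -0.02  0.26]
1.0 [np.float64(0.017), np.float64(0.012), np.float64(0.06), np.float64(0.122), np.float64(0.305), np.float64(0.233), np.float64(0.358)] [0.38 0.04 0.25]
```

```bash
cat > via.py <<'E'
from plan import *
q5=np.load('Q.npy')[-1]; s=np.array([-0.881,0.359,0.012,0,-1.224,-0.288])
def m(q):
    p,R=fk(q,k); B=np.vstack([BODYC[::3],FING])@R.T+p; F=(B-knob)@CR; e,w,o=pts(q)
    return min(rd(B),dist(F,*CAN),dist(F,*CON),armc(q,p),B[:,2].min()-.06,np.hypot(*o[:2])-.2,np.hypot(*B[:,:2].T).min()-.2)
def seg(a,b,n=14,skip=0): return min(m(a+(b-a)*t) for t in np.linspace(0,1,n)[:n-skip] )
def one(seed):
    r=np.random.default_rng(seed); best=(-1,None)
    for _ in range(60):
        v=q5+r.normal(0,1,6)*[.25,.25,.25,.6,.3,.8]
        v=np.clip(v,LO+.03,HI-.03)
        c=m(v)
        if c<.03: continue
        a=seg(v,q5); 
        if a<=best[0]: continue
        a=min(a,seg(s,v))
        cost=a-.002*np.abs(v-q5).max()
        if cost>best[0]: best=(cost,v)
    return best
if __name__=='__main__':
    with Pool() as po: L=po.map(one,range(40))
    L.sort(key=lambda x:-x[0]); print(m(q5)); 
    for c,v in L[:5]: print(round(c,4),None if v is None else v.round(2))
    v=L[0][1]; np.save('v.npy',v); print([round(m(v+(q5-v)*t),3) for t in np.linspace(0,1,11)],[round(m(s+(v-s)*t),3) for t in np.linspace(0,1,11)],fk(v,k)[0].round(3),fk(v,k)[1][:,2].round(2))
E
timeout 500 python3 via.py
```

```text
0.011588604842930509
0.0106 [-0.03 -0.2  -0.9  -2.7  -0.04  0.77]
0.0104 [-0.27 -0.25 -0.98 -2.82 -0.04  0.78]
0.0102 [ 0.05 -0.3  -0.98 -2.89 -0.04  0.83]
0.0101 [ 0.15 -0.28 -0.98 -2.96 -0.04  0.41]
0.01 [-0.24 -0.22 -0.98 -2.99 -0.04  1.54]
[np.float64(0.051), np.float64(0.05), np.float64(0.048), np.float64(0.046), np.float64(0.044), np.float64(0.038), np.float64(0.031), np.float64(0.025), np.float64(0.019), np.float64(0.014), np.float64(0.012)] [np.float64(0.166), np.float64(0.123), np.float64(0.104), np.float64(0.104), np.float64(0.08), np.float64(0.018), np.float64(0.034), np.float64(0.038), np.float64(0.031), np.float64(0.027), np.float64(0.051)] [0.345 0.166 0.302] [ 0.78 -0.01 -0.62]
```

```bash
python3 - <<'E'
from h import *
v=np.load('v.npy')
bot.command_gripper(.040)
bot.set_joints(list(v)); s=bot.state(); print(s['t'],np.round(s['q'],3),np.round(s['ft_force'],1),s['opening'])
a=snap('scene','s1.png');b=snap('top','t1.png');w=snap('wrist','w1.png'); print(np.round(w['cam_to_world'],3))
f=lambda i:cv2.resize(i,(392,294),interpolation=cv2.INTER_AREA)
g=cv2.resize(w['img'],(408,306))
m=np.zeros((600,800,3),np.uint8); m[:294,:392]=f(a['img']); m[:294,400:792]=f(b['img']); m[294:,:408]=g
cv2.imwrite('pics/m1.png',m[:,:,::-1])
E
```

```text
3.9083 [-0.032 -0.197 -0.901 -2.698 -0.04   0.772] [ 0.2 -0.1  0.4] 0.03991465368085419
[[ 0.234 -0.337 -0.912  0.318]
 [ 0.93   0.351  0.108  0.192]
 [ 0.284 -0.873  0.396  0.236]
 [ 0.     0.     0.     1.   ]]
```

View pics/m1.png

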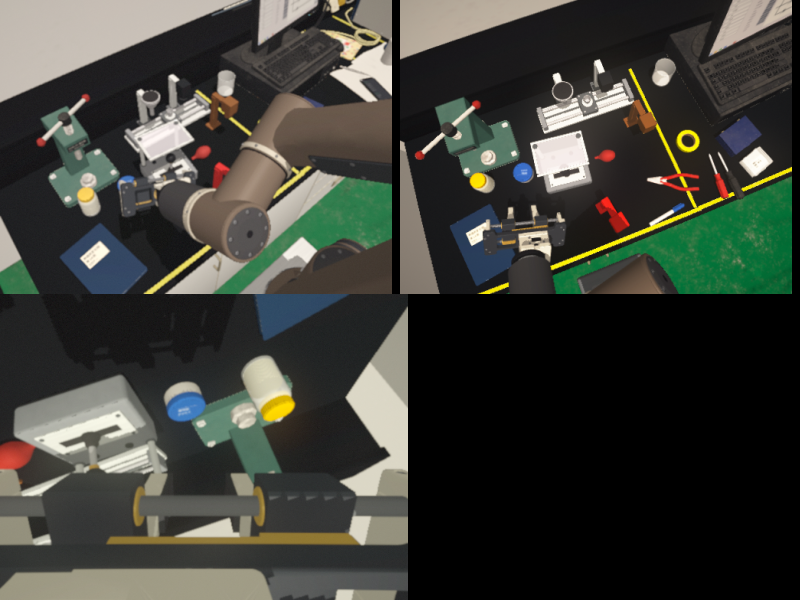

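```bash
python3 - <<'E'
from plan import *
w=load('w1.png'); s=bot.state(); R=np.array(s['tool_rot']); c=R.T@(w['cam_to_world'][:3,3]-np.array(s['tool_pos'])); print('cam in tool',c.round(3), 'model err',np.abs(fk(np.array(s['q']),k)[0]-s['tool_pos']).max())
cb=boxpts(c-[.02,.04,.02],c+[.02,.04,.02],5)
for q in np.load('Q.npy'): 
    p,R=fk(q,k); C=cb@R.T+p; print(np.round([rd(C),C[:,2].min(),dist((C-knob)@CR,*CON)],3),end=' ')
p,R=P2(*G,-.028); C=cb@R.T+p; print(rd(C))
a,b=load('s1.png'),load('t1.png')
sc=512/392
print('knob refine later')
i=lambda im,x0,y0,x1,y1:cv2.resize(im[y0:y1,x0:x1],(400,400),interpolation=cv2.INTER_CUBIC)
cv2.imwrite('pics/c2.png',np.hstack([i(a['img'],170,80,290,200),i(b['img'],175,75,315,215)])[:,:,::-1])
E
```

```text
cam in tool [ 0.074 -0.     0.019] model err 1.3877787807814457e-16
[0.01  0.118 0.142] [0.011 0.124 0.152] [0.012 0.13  0.162] [0.013 0.136 0.172] [0.016 0.142 0.182] [0.02  0.149 0.192] -0.016447788272296034
knob refine later
```

View pics/c2.png

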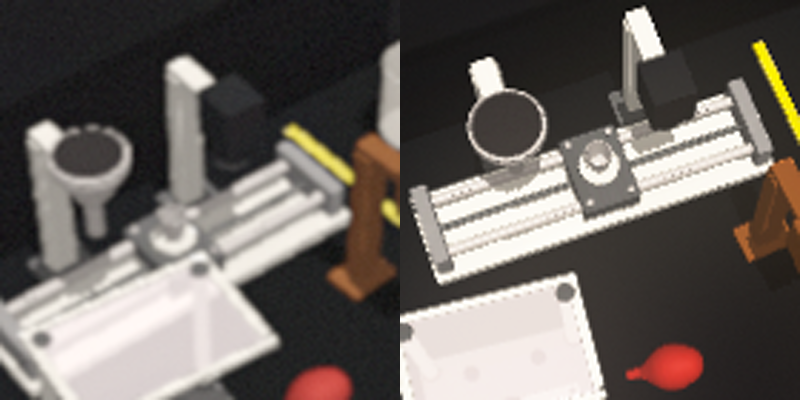

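```bash
python3 - <<'E'
from via import *
v=np.load('v.npy'); f=v.copy(); f[5]-=np.pi; q5f=q5.copy(); q5f[5]-=np.pi
c=np.array([.074,0,.019]); cb=boxpts(c-[.025,.045,.03],c+[.025,.045,.03],5)
def cm(q):
    p,R=fk(q,k); C=cb@R.T+p; return min(rd(C),dist((C-knob)@CR,*CAN),C[:,2].min()-.06)
for a,b in((v,f),(f,q5f)): print([round(m(a+(b-a)*t),3) for t in np.linspace(0,1,9)],[round(cm(a+(b-a)*t),3) for t in np.linspace(0,1,9)])
Q=np.load('Q.npy'); Q[:,5]-=np.pi; print([round(cm(q),3) for q in Q], cm(ikall(*P2(*G,-.028,0,-1),k,near=Q[0])[0]),Q[[0,-1]].round(2))
np.save('Qf.npy',Q)
# positions
a,b=load('s1.png'),load('t1.png')
S=lambda x,y:(x*.3+170,y*.3+80); T=lambda x,y:((x-400)*.35+175,y*.35+75)
for n,s_,t_,h in(('crucible',(172,212),(598,155),.073),('lens',(232,163),None,.102),('spout',(96,235),None,.098)):
    print(n,atz(a,S(*s_),h).round(4),atz(b,T(*t_),h).round(4) if t_ else '')
E
```

```text
[np.float64(0.051), np.float64(0.051), np.float64(0.051), np.float64(0.051), np.float64(0.051), np.float64(0.051), np.float64(0.051), np.float64(0.051), np.float64(0.051)] [np.float64(0.126), np.float64(0.131), np.float64(0.148), np.float64(0.175), np.float64(0.193), np.float64(0.207), np.float64(0.199), np.float64(0.194), np.float64(0.191)]
[np.float64(0.051), np.float64(0.049), np.float64(0.047), np.float64(0.044), np.float64(0.038), np.float64(0.03), np.float64(0.022), np.float64(0.015), np.float64(0.012)] [np.float64(0.191), np.float64(0.183), np.float64(0.174), np.float64(0.166), np.float64(0.158), np.float64(0.15), np.float64(0.14), np.float64(0.131), np.float64(0.123)]
[np.float64(0.076), np.float64(0.086), np.float64(0.096), np.float64(0.106), np.float64(0.116), np.float64(0.123)] 0.07607221737913641 [[-0.41  0.11 -0.91 -2.55 -0.4  -1.6 ]
 [-0.24 -0.07 -0.8  -2.22 -0.1  -2.08]]
crucible [ 0.7726 -0.1288  0.073 ] [ 0.7684 -0.1294  0.073 ]
lens [ 0.764  -0.1872  0.102 ] 
spout [ 0.7683 -0.0499  0.098 ]
```

```bash
python3 - <<'E'
from h import *
v=np.load('v.npy'); Q=np.load('Qf.npy'); f=v.copy(); f[5]-=np.pi
bot.set_joints(list(f)); w0=snap('wrist','w2.png')
bot.set_joints(list(Q[-1])); s=bot.state(); print(s['t'],np.round(np.array(s['q'])-Q[-1],3),np.round(s['ft_force'],1))
w=snap('wrist','w3.png');a=snap('scene','s3.png');b=snap('top','t3.png'); print(np.round(w0['cam_to_world'],3),np.round(w['cam_to_world'],3))
r=lambda i:cv2.resize(i,(400,300),interpolation=cv2.INTER_AREA)
cr=lambda i,x,y:cv2.resize(i[y:y+120,x:x+160],(400,300),interpolation=cv2.INTER_CUBIC)
m=np.vstack([np.hstack([r(w0['img']),r(w['img'])]),np.hstack([cr(a['img'],150,90),cr(b['img'],170,80)])])
cv2.imwrite('pics/m3.png',m[:,:,::-1])
E
```

```text
7.4083 [-0.001  0.001  0.    -0.001 -0.    -0.   ] [ 0.1 -0.  -0.5]
[[-0.233  0.767 -0.597  0.402]
 [-0.93  -0.355 -0.093  0.138]
 [-0.284  0.534  0.797  0.344]
 [ 0.     0.     0.     1.   ]] [[ 0.085  0.809 -0.581  0.442]
 [-0.96   0.223  0.171  0.061]
 [ 0.268  0.543  0.796  0.295]
 [ 0.     0.     0.     1.   ]]
```

View pics/m3.png

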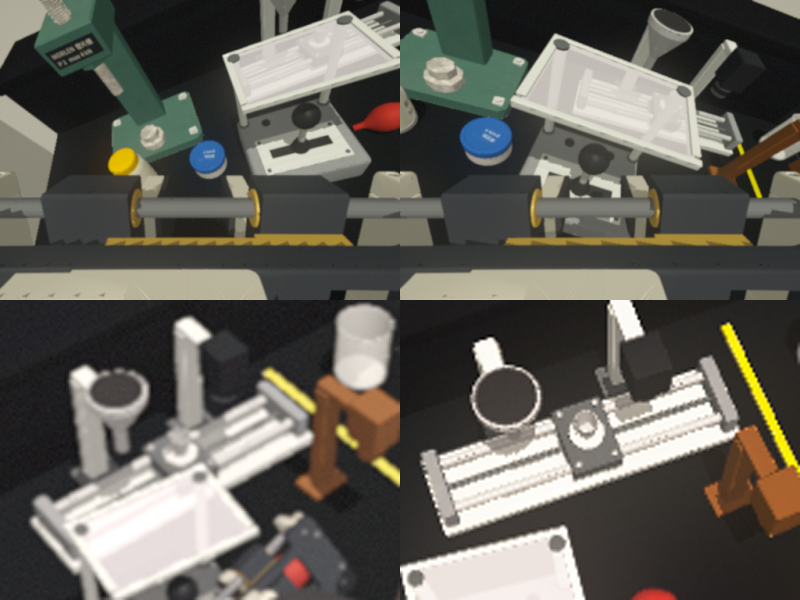

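```bash
python3 - <<'E'
from h import *
w2,w3,a,b=[load(x) for x in('w2.png','w3.png','s3.png','t3.png')]
print('knob',tri([ray(w2,(306*1.28,117*1.28)),ray(w3,(195*1.28,157*1.28))]).round(4))
for c,p in((w2,(306*1.28,117*1.28)),(w3,(195*1.28,157*1.28)),(a,(180*.4+150,287*.4+90))): print(atz(c,p,.12).round(4))
# detect dark ball precisely in w2/w3
cr=lambda i,x,y,w,h:cv2.resize(i[y:y+h,x:x+w],(400,300),interpolation=cv2.INTER_CUBIC)
m=np.vstack([np.hstack([cr(w3['img'],360,20,120,90),cr(w3['img'],180,130,180,135)]),np.hstack([cr(a['img'],170,100,100,75),cr(w2['img'],300,100,160,120)])])
cv2.imwrite('pics/m4.png',m[:,:,::-1])
print(proj(w3,[.768,-.05,.098]),proj(w3,[.766,-.189,.102]),proj(w3,[.77,-.129,.073]),proj(b,[.766,-.189,.102]),proj(b,[.768,-.05,.098]))
E
```

```text
knob [0.5628 0.0218 0.1176]
[0.559  0.0235 0.12  ]
[0.5632 0.0221 0.12  ]
[0.5648 0.0225 0.12  ]
[310.86109534  93.50745722] [405.06752474 120.36789581] [353.68454988 122.7027126 ] [266.5374013  117.36124642] [214.34997857 135.67680167]
```

View pics/m4.png

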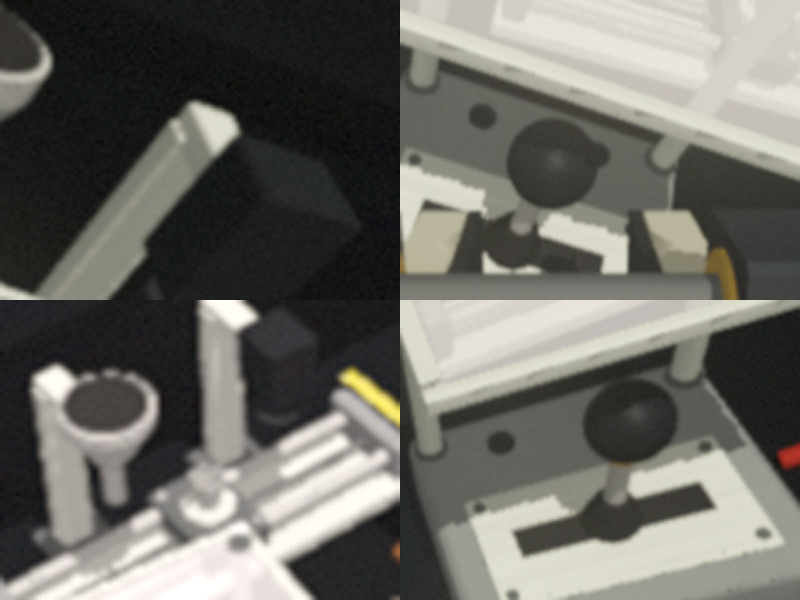

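The close views agree with each other. The knob is at about (0.5615, 0.022, 0.119), centred between the open fingers. In the scene camera the spout end is at (198.8,150.6), the lens at (239.3,127.8) and the crucible mouth at (222,143). Next I open the gripper to 44 mm and move in.

```bash
sed -i 's/^knob=.*/knob=np.array([.5615,.0222,.119])/' h.py
cat > drv.py <<'E'
from scan import *
from fk import fk
G=(52,0,20,-.007,.174)
a0=load('s3.png'); I0=cv2.cvtColor(a0['img'],cv2.COLOR_RGB2GRAY).astype(np.float32)
C0=np.array([222.,143.2]); x0,y0,x1,y1=213,135,232,150
TP=I0[y0:y1,x0:x1]
LENS=(239.3,127.8); SP=(198.8,150.6)
def track(img):
    g=cv2.cvtColor(img,cv2.COLOR_RGB2GRAY).astype(np.float32)
    r=cv2.matchTemplate(g[100:185,170:275],TP,cv2.TM_CCOEFF_NORMED); _,v,_,(mx,my)=cv2.minMaxLoc(r)
    s=lambda l,c,h:0 if 2*c-l-h==0 else (h-l)/(2*(2*c-l-h))
    dx=s(r[my,mx-1],v,r[my,mx+1]) if 0<mx<r.shape[1]-1 else 0; dy=s(r[my-1,mx],v,r[my+1,mx]) if 0<my<r.shape[0]-1 else 0
    return C0+[170+mx+dx-x0,100+my+dy-y0],v
def Y(px): return atz(a0,px,.073)
P0=Y(C0)
def below(px,h): 
    p=atz(a0,px,h); return p
def lat(l,sp=.06): bot.move_linear(list(P2(*G,l,0,-1)[0]),speed=sp,stop_force=20)
E
python3 - <<'E'
from drv import *
print('cruc',P0.round(4),'lens',below(LENS,.102).round(4),'spout',below(SP,.098).round(4),'track self',track(a0['img']))
bot.command_gripper(.044)
p,R=P2(*G,0,0,-1)
print(bot.move_linear(list(p),R,speed=.05,stop_force=8)); s=bot.state()
print(s['t'],np.round(s['q'],2),np.round(np.array(s['tool_pos'])-p,4),np.round(s['ft_force'],1),s['opening'])
c=snap('scene','s5.png'); print(track(c['img']))
E
```

```text
cruc [ 0.7732 -0.1307  0.073 ] lens [ 0.7681 -0.1894  0.102 ] spout [ 0.768  -0.0497  0.098 ] track self (array([221.96856689, 143.17541809]), 1.0)
False
9.0917 [-0.41  0.12 -0.91 -2.56 -0.41 -1.59] [-0.0001  0.0001  0.0002] [-0.1  0.4 -0.2] 0.04389409553201514
(array([221.96421814, 143.1720459 ]), 0.9995691776275635)
```

```bash
cat >> drv.py <<'E'
YC=-.130
def ynow(): 
    c,v=track(bot.camera('scene')['img']); return YC+(Y(c)-P0)[1],v
def drive(yt,l,margin=.004,tmax=12):
    sg=np.sign(l); t0=bot.state()['t']; lat(l); s=bot.state(); print('F',np.round(s['ft_force'],1),end=' ')
    log=[];
    while bot.state()['t']-t0<tmax:
        y,v=ynow(); t=bot.state()['t']; log.append((t,y))
        sp=0
        if len(log)>5: sp=abs(np.polyfit(*np.array(log[-8:]).T,1)[0])
        if (yt-y)*sg<margin+.2*sp: break
        bot.pause(.1)
    lat(0,.1); bot.pause(.5); y2,v=ynow()
    print('stop seen',round(y,4),'speed',round(sp,4),'rest',round(y2,4),'ncc',round(v,2),'t',round(bot.state()['t'],2),np.round(bot.state()['ft_force'],1)); return y2
E
python3 - <<'E'
from drv import *
drive(-.189,-.028,.006,6)
E
```

```text
F [ 2.7  6.4 -3.4] stop seen -0.1836 speed 0.1034 rest -0.1294 ncc 0.79 t 15.29 [ 0.4 -0.2 -0.3]
```

```bash
python3 - <<'E'
from h import *
a=snap('scene','s6.png');b=snap('top','t6.png');w=snap('wrist','w6.png')
g=lambda i:(255*(i/255.)**.6).astype(np.uint8)
cr=lambda i,x,y,w,h:cv2.resize(g(i[y:y+h,x:x+w]),(400,300),interpolation=cv2.INTER_CUBIC)
m=np.vstack([np.hstack([cr(a['img'],170,90,120,90),cr(b['img'],175,75,140,105)]),np.hstack([cr(w['img'],0,0,512,384),cr(load('w3.png')['img'],360,60,100,75)])])
cv2.imwrite('pics/m6.png',m[:,:,::-1])
E
```

```text
(no output)
```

View pics/m6.png

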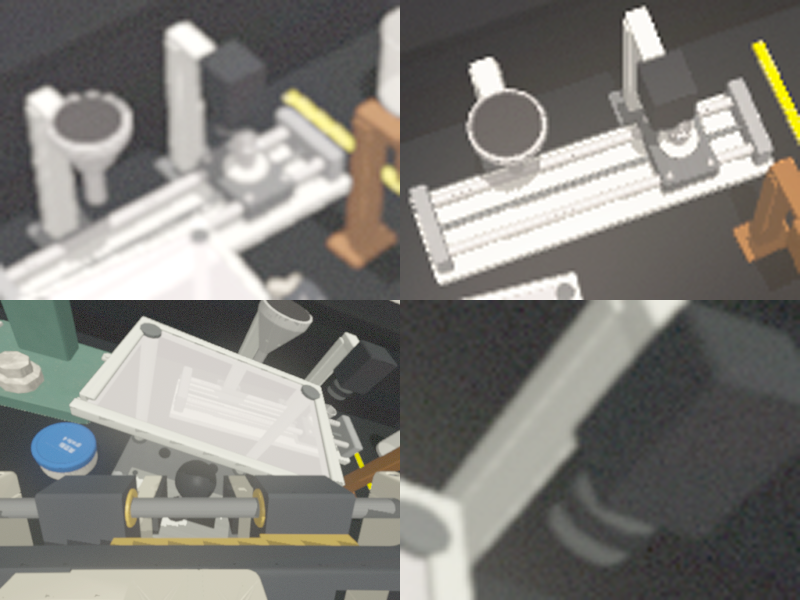

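```bash
python3 - <<'E'
from h import *
a,b,w3,a6,b6=[load(x) for x in('s3.png','t3.png','w3.png','s6.png','t6.png')]
L=(407.5,118.75); sl=(170+240/3.333,90+117/3.333)
print('lens tri',tri([ray(a,sl),ray(w3,L)]).round(4),'scene@',atz(a,sl,.102).round(4),'w3@',atz(w3,L,.102).round(4))
cs=(170+243/3.333,90+142/3.333); ct=(175+(680-400)/2.857,75+140/2.857)
print('cruc scene',atz(a,cs,.073).round(4),'top',atz(b,ct,.073).round(4),'tri',tri([ray(a,cs),ray(b,ct)]).round(4))
for y in(-.184,-.189,-.194,-.199): print(y,proj(a,[.768,y,.102]).round(1),proj(a,[.768,y,.073]).round(1),proj(b,[.768,y,.073]).round(1))
print('spout w/ t',atz(a,(198.8,150.6),.098).round(4),'rim tri',tri([ray(a,(197.5,126.25)),ray(b,(212.4,118.8))]).round(4))
# carriage displacement via top: plate 'front' edge template
g=lambda c:cv2.cvtColor(c['img'],cv2.COLOR_RGB2GRAY).astype(np.float32)
t=g(b)[122:150,232:258]
# plate lower half only
t=g(b)[132:152,236:262]; r=cv2.matchTemplate(g(b6)[110:165,225:300],t,cv2.TM_CCOEFF_NORMED); _,v,_,(x,y)=cv2.minMaxLoc(r); print('top shift',x+225-236,y+110-132,v)
p=(244.3,129); p0=atz(b,p,.041); p1=atz(b,(p[0]+x+225-236,p[1]+y+110-132),.041); print('disp',(p1-p0).round(4))
E
```

```text
lens tri [ 0.7784 -0.2035  0.097 ] scene@ [ 0.7723 -0.2025  0.102 ] w3@ [ 0.7717 -0.1945  0.102 ]
cruc scene [ 0.7708 -0.2044  0.073 ] top [ 0.7555 -0.2038  0.073 ] tri [ 0.753  -0.197   0.0887]
-0.184 [237.8 128.6] [237.9 136.1] [264.1 122.4]
-0.189 [239.2 127.9] [239.3 135.4] [265.9 121.8]
-0.194 [240.6 127.1] [240.7 134.6] [267.7 121.1]
-0.199 [242.  126.4] [242.  133.9] [269.5 120.5]
spout w/ t [ 0.768  -0.0497  0.098 ] rim tri [ 0.7716 -0.0553  0.1807]
top shift 27 -9 0.8779605031013489
disp [-0.0014 -0.0768  0.    ]
```

```bash
python3 - <<'E'
from h import *
def avg(n,k): 
    I=[bot.camera(n) for _ in range(k)]; c=I[0]; c=dict(c); c['avg']=np.mean([i['img'] for i in I],axis=0); return c
a=avg('scene',6); w=avg('wrist',6)
np.savez('pics/avg.npz',a=a['avg'],w=w['avg'],wT=w['cam_to_world'],wK=w['intrinsics'],wd=w['dist_coeffs'])
def cr(i,x,y,ww,hh,gm):
    p=(255*(np.clip(i[y:y+hh,x:x+ww]/255.,0,1))**gm); p=cv2.resize(p.astype(np.float32),(400,300),interpolation=cv2.INTER_CUBIC); return np.clip(p,0,255).astype(np.uint8)
m=np.vstack([np.hstack([cr(a['avg'],220,110,40,30,.45),cr(w['avg'],400,80,80,60,.45)]),np.hstack([cr(a['avg'],180,125,40,30,.8),cr(w['avg'],280,0,160,120,.6)])])
cv2.imwrite('pics/m7.png',m[:,:,::-1]); print(np.round(w['cam_to_world'],3), bot.state()['t'])
E
```

```text
[[ 0.086  0.809 -0.582  0.482]
 [-0.959  0.225  0.171  0.055]
 [ 0.269  0.543  0.795  0.264]
 [ 0.     0.     0.     1.   ]] 16.0417
```

View pics/m7.png

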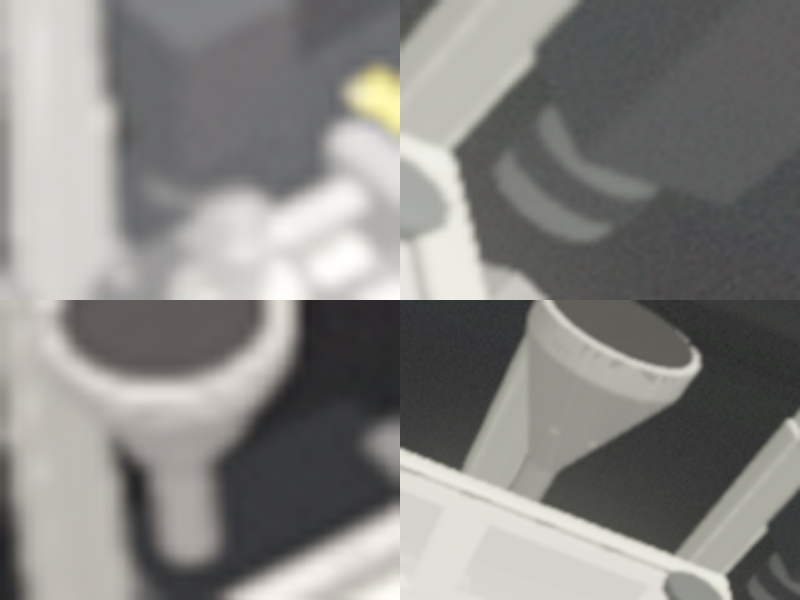

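```bash
python3 - <<'E'
from h import *
a=load('s3.png'); b=load('t3.png'); w3=load('w3.png'); w6=load('w6.png')
l6=(430.2,121.4)
print('lens w6',atz(w6,l6,.102).round(4),'w3',atz(w3,(407.5,118.75),.102).round(4),'tri',tri([ray(w6,l6),ray(w3,(407.5,118.75))]).round(4))
print('cruc scene',atz(a,(242.8,131),.073).round(4),'spout',atz(a,(198.6,149.4),.098).round(4))
for y in(-.19,-.195,-.2,-.205):
    print(y,'scene lens',((proj(a,[.77,y,.102])-[220,110])*10).round(0),'cruc',((proj(a,[.77,y,.073])-[220,110])*10).round(0),'w6 lens',((proj(w6,[.77,y,.102])-[400,80])*5).round(0),'w6 rim pts',[((proj(w6,[.77+.016*np.cos(t),y+.016*np.sin(t),.102])-[400,80])*5).round(0).tolist() for t in(0,np.pi/2,np.pi,-np.pi/2)])
# post of heads, from top: world y of post tops
G=cv2.cvtColor(b['img'],cv2.COLOR_RGB2GRAY)
for r in range(78,134,3): print(r,G[r,190:290:2])
E
```

```text
lens w6 [ 0.7681 -0.1923  0.102 ] w3 [ 0.7717 -0.1945  0.102 ] tri [ 0.7736 -0.1965  0.0999]
cruc scene [ 0.7763 -0.2084  0.073 ] spout [ 0.7721 -0.0519  0.098 ]
-0.19 scene lens [191. 174.] cruc [192. 249.] w6 lens [140. 199.] w6 rim pts [[122.0, 157.0], [83.0, 181.0], [160.0, 244.0], [197.0, 217.0]]
-0.195 scene lens [204. 166.] cruc [205. 241.] w6 lens [158. 205.] w6 rim pts [[139.0, 163.0], [101.0, 187.0], [178.0, 249.0], [214.0, 222.0]]
-0.2 scene lens [218. 159.] cruc [219. 234.] w6 lens [176. 210.] w6 rim pts [[156.0, 168.0], [119.0, 193.0], [196.0, 255.0], [231.0, 227.0]]
-0.205 scene lens [232. 152.] cruc [232. 227.] w6 lens [193. 216.] w6 rim pts [[173.0, 173.0], [137.0, 198.0], [214.0, 260.0], [249.0, 233.0]]
78 [ 27  28  27  28  28  29  28  29  29  29  29  29  29  29  29  25  25  24
  26  26  24  25  26  27  27  28  27  27  27  28  28  29  29  93 236 242
  30  29  29  29  29  29  29  29  30  29  30  29  29  28]
81 [ 27  28  28  29  27  29  29  29  28  28  27  25  24  25  25  25  24  26
  26  26  27  27  27  27  27  29  28  29  27  29  29  30 224 250 250 251
 230  30  30  
[... 2873 characters left out ...]
41 222 189 136 165
 165 166 165 165 166 251 251 249 188 113  94 142 251 251]
126 [ 39  41  42  42  42  71 167  66  63  65  65  65  65  66  65  82 227  94
  50  51  63 113 178 120 121 188 171 170 159 198 122 122 251 184 165 164
 164 182 250 223 122 133 118 142 251 250 251 250 251 251]
129 [ 41  42  43  44  43  43  61 170 205 136  94  84  94 164 224 123  75 215
 250 228 232 117 118 119 174 167 184 227 176 159 215 122 248 251 249 188
 121 130 126 183 251 251 251 250 251 250 250 227 228 238]
132 [ 42  41  44  45  46  46  42  71  74 120 163 151 162 134 134 137 140 249
 231 211 165 121 120 118 250 202 159 245 205 234 250 125 120 114 155 185
 250 250 250 250 251 249 249 226 233 245 233 215 182 250]
```

```bash
cat >> drv.py <<'E'
b0=load('t3.png'); up=lambda i:cv2.resize(cv2.cvtColor(i,cv2.COLOR_RGB2GRAY).astype(np.float32),None,fx=4,fy=4,interpolation=cv2.INTER_CUBIC)
TY0,TX0=133,236; T4=up(b0['img'])[TY0*4:151*4,TX0*4:262*4]
PC=proj(b0,[.773,-.130,.041])
def ttrack(img):
    r=cv2.matchTemplate(up(img)[105*4:175*4,185*4:310*4],T4,cv2.TM_CCOEFF_NORMED)
    # keep near the rail line: expected shifts for y displacement along rail
    best=(-1,0)
    for dy in np.arange(-.115,.1151,.0005):
        sx,sy=(proj(b0,[.773,-.130+dy,.041])-PC)
        x,y=int(round((TX0+sx-185)*4)),int(round((TY0+sy-105)*4))
        if 0<=x<r.shape[1] and 1<=y<r.shape[0]-1:
            v=r[y-1:y+2,x].max()
            if v>best[0]: best=(v,dy)
    return -.130+best[1],best[0]
def ynow(): return ttrack(bot.camera('top')['img'])
E
python3 - <<'E'
from drv import *
import time
for f in('t0','t1','t3','t6'): t=time.time(); print(f,ttrack(load(f+'.png')['img']),round(time.time()-t,2))
E
```

```text
t0 (np.float64(-0.1299999999999999), np.float32(0.99995863)) 0.02
t1 (np.float64(-0.1299999999999999), np.float32(0.9999089)) 0.02
t3 (np.float64(-0.1299999999999999), np.float32(0.99999976)) 0.02
t6 (np.float64(-0.20849999999999996), np.float32(0.95501924)) 0.02
```

```bash
python3 - <<'E'
from drv import *
drive(-.195,.020,.002,5)
E
```

```text
F [ 0.2 -3.6  3.5] stop seen -0.1965 speed 0.0051 rest -0.1955 ncc 0.97 t 19.73 [ 0.1 -0.   0.2]
```

```bash
python3 - <<'E'
from h import *
I=[bot.camera('scene')['img'] for _ in range(6)]; A=np.mean(I,axis=0)
np.save('pics/avg2.npy',A)
g=A.mean(2); print('cols',list(range(228,256)))
for r in range(116,140): print(r,' '.join('%3d'%v for v in g[r,228:256]))
A0=np.load('pics/avg.npz')['a'].mean(2); print('crucible at -.208')
for r in range(122,140): print(r,' '.join('%3d'%v for v in A0[r,228:256]))
E
```

```text
cols [228, 229, 230, 231, 232, 233, 234, 235, 236, 237, 238, 239, 240, 241, 242, 243, 244, 245, 246, 247, 248, 249, 250, 251, 252, 253, 254, 255]
116 163 130  70  35  35  36  37  35  36  39  42  43  42  42  43  42  43  43  43  43  42  41  38  40  40  39  38  39
117 165 133  71  34  34  36  35  35  35  37  41  44  43  42  43  44  43  44  43  42  42  41  40  39  40  38  43  62
118 165 134  73  35  36  36  35  36  37  37  43  42  44  43  43  44  43  43  43  42  42  41  40  39  40  40  67 121
119 165 140  89  43  33  35  38  36  37  38  40  43  43  43  44  43  43  42  43  41  43  40  40  40  39  40  85 156
120 168 159 124  65  36  35  35  36  36  38  41  42  43  43  44  43  43  42  42  42  43  40  41  40  40  38  59 119
121 172 176 149  83  34  35  36  37  36  38  41  44  44  43  43  43  42  44  42  43  43  42  40  39  38  44  57  81
122 173 176 150  82  30  34  35  35  37  38  40  42  44  43  42  43  42  43  42  42  43  41  39  39  45  77 117 136
123 171 169 140  74  29  31  33  36  36  38  41  42  43  43  43  42  43  42  42  41  40  40  39  39  66 125 169 186
124 170 165 134  70  28  3
[... 3235 characters left out ...]
 179
134 169 168 158 131  94  63  60  67  76  89 114 133 145 153 166 188 199 194 193 197 195 187 176 176 187 211 234 228
135 169 168 157 138 112  85  76  81  82  86 103 125 141 152 168 191 202 195 185 185 178 167 175 201 222 241 252 250
136 167 161 145 131 117  97  85  84  85  97 123 140 147 150 155 165 172 173 184 210 211 185 185 226 249 252 250 241
137 162 144 123 127 126 105  87  83  91 120 152 164 158 151 152 154 160 167 193 229 238 214 191 218 240 240 223 197
138 150 120  98 110 114  99  86  83  98 139 166 174 168 159 154 157 161 171 203 238 249 233 196 181 193 190 170 156
139 137 105  86  87  89  86  82  81 102 147 173 185 197 189 169 163 165 182 219 246 251 239 200 156 147 144 145 165
```

```bash
python3 - <<'E'
from drv import *
from scipy.optimize import brentq
bot.pause(2.2); print(ynow(),bot.state()['t'],np.round(bot.state()['ft_force'],1))
ys=brentq(lambda y:proj(a0,[.77,y,.098])[0]-198.65,-.1,0); y0=brentq(lambda y:proj(a0,[.77,y,.073])[0]-222,-.2,0); yl=brentq(lambda y:proj(a0,[.77,y,.073])[0]-239.6,-.25,0)
print('scene-y spout',ys,'start',y0,'now',yl); yt=ys-.0045; print('target',yt)
drive(yt-.004,.030,.002,14)
A=np.mean([bot.camera('scene')['img'] for _ in range(5)],axis=0).mean(2); print(list(range(186,214)))
for r in range(142,164): print(r,' '.join('%3d'%v for v in A[r,186:214]))
E
```

```text
(np.float64(-0.19549999999999995), np.float32(0.9711252)) 22.275 [-0.1  0.6 -0.3]
scene-y spout -0.05053575277294273 start -0.12833893043341468 now -0.19162866569697362
target -0.055035752772942724
F [-2.6 -5.6  4.1] stop seen -0.0615 speed 0.0143 rest -0.058 ncc 0.96 t 33.27 [0.6 0.2 0.2]
[186, 187, 188, 189, 190, 191, 192, 193, 194, 195, 196, 197, 198, 199, 200, 201, 202, 203, 204, 205, 206, 207, 208, 209, 210, 211, 212, 213]
142 170 170 169 168 156 121  60  29  63 112 138 144 144 139 116  72  44  38  40  40  41  40  41  40  41  39  40  40
143 169 170 170 169 165 136  72  26  55 109 140 150 151 146 124  82  47  40  40  40  40  40  40  41  40  41  39  40
144 170 170 170 170 167 139  74  27  49  98 136 150 152 148 128  85  48  38  40  40  40  40  41  40  40  39  41  40
145 170 169 169 170 167 139  78  32  46  88 129 150 153 149 130  90  49  39  41  40  42  40  40  40  39  41  40  39
146 171 169 170 171 166 142  86  41  45  85 127 148 153 149 134  97  53  39  40  39  40  40  39  39  39  40  40  38
147 171 169 169 170 167 144  94  49  44  82 125 148 153 149 137 103  58  40  39  40  41 
[... 1183 characters left out ...]
 251
158 164 156 145 130 112  91  84  83  86 103 133 160 175 183 185 182 175 178 198 214 203 172 158 189 229 249 252 249
159 145 124 123 129 116  92  83  85  98 129 151 158 160 165 169 168 166 173 206 234 235 205 168 190 229 244 239 222
160 117 100 113 128 116  91  83  90 117 153 169 168 160 157 160 163 163 176 217 246 249 226 181 166 196 206 193 171
161  93  83  91  97  91  83  81  95 136 170 186 194 184 162 158 162 164 184 226 250 252 233 188 150 149 154 147 151
162  99  98  89  83  84  85  85 105 159 202 219 222 207 179 170 173 184 208 237 252 251 232 186 145 142 154 167 187
163 158 161 130 102  99 104 106 122 177 227 246 240 225 215 213 215 224 239 250 252 249 224 179 156 177 208 222 230
```

```bash
python3 - <<'E'
from drv import *
print('delta',proj(a0,[.772,-.053,.073])-proj(a0,[.772,-.053,.098]),'lens',proj(a0,[.772,-.19,.073])-proj(a0,[.772,-.19,.102]))
drive(-.0545,.019,.0005,4)
A=np.mean([bot.camera('scene')['img'] for _ in range(5)],axis=0).mean(2); print(list(range(190,206)))
for r in range(147,158): print(r,' '.join('%3d'%v for v in A[r,190:206]))
E
```

```text
delta [0.69333488 6.4301432 ] lens [0.10233472 7.50076688]
F [ 0.6 -3.3  3.7] stop seen -0.0545 speed 0 rest -0.054 ncc 0.96 t 35.53 [-0.5  0.2  0.7]
[190, 191, 192, 193, 194, 195, 196, 197, 198, 199, 200, 201, 202, 203, 204, 205]
147 167 145  95  48  45  81 125 148 153 150 137 104  57  39  38  41
148 167 147 100  52  41  74 122 147 153 152 142 110  62  39  41  41
149 168 150 108  56  39  66 112 141 149 149 138 106  59  39  40  39
150 169 158 124  67  38  50  84 116 131 130 114  80  48  38  39  38
151 170 166 138  83  43  38  52  74  86  86  74  56  43  38  36  39
152 170 168 147 102  59  48  62  79  98 109 103  90  77  63  56  80
153 170 168 152 114  76  74 100 123 141 151 147 138 139 129 125 161
154 170 167 147 110  87 106 134 148 155 158 158 160 175 184 193 217
155 169 165 145 109  98 124 146 154 156 157 158 160 173 198 216 229
156 163 153 131 101 100 128 148 154 156 157 158 163 173 181 189 201
157 139 119 100  85  98 134 154 159 158 160 162 171 180 173 160 160
```

```bash
python3 - <<'E'
from drv import *
v=np.load('v.npy'); v[5]-=np.pi
bot.move_linear(list(P2(*G,0,.048,-1)[0]),speed=.06,stop_force=12)
print(np.round(bot.state()['q'],2))
bot.set_joints(list(v)); bot.pause(.5); s=bot.state(); print(s['t'],np.round(s['ft_force'],1),ynow())
w=bot.camera('wrist'); print('knob px expected w/ upright',proj(w,knob))
G0=lambda i:cv2.cvtColor(i,cv2.COLOR_RGB2GRAY)[100:200,350:440].astype(float)
print('wrist vs w2 diff',np.abs(G0(w['img'])-G0(load('w2.png')['img'])).mean())
if abs(ynow()[0]+.054)<.002: print(bot.finish_job(),bot.state()['t'])
E
```

```text
[-0.27 -0.05 -0.81 -2.26 -0.14 -2.02]
37.8917 [-0.1  0.5 -0. ] (np.float64(-0.05399999999999984), np.float32(0.9606967))
knob px expected w/ upright [391.27782641 148.13626159]
wrist vs w2 diff 2.7693333333333334
the job is handed in; nothing more can be done
the job is handed in; nothing more can be done
```

The job is handed in at about 38 s. By my image measurements the crucible stood about 2 mm from the camera's centre for over 2 s with the stick free. It was left about 1.5 mm from the chute's centre with the stick upright, and the arm is clear of everything.

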